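# Trace the copying jig's curved template with the stylus

### The arm

A 6-joint arm with a two-finger parallel gripper is mounted at the origin on the work surface. World frame = base frame: x ahead of the robot, y to its left, z up, the work surface at z = 0. Lengths are in m, angles in rad, forces in N, time in s.
With the tool pointing down it reaches from about 0.375 to 0.9 m from the base axis. Payload 3.1 kg.
Tool frame: the origin (TCP) lies midway between the tips of the shut fingers; the grasp point (between the pads) lies 19 mm behind it; z points along the fingers, x is the direction in which the jaws open and shut, and the axes are right-handed (so a half turn about z gives the same grasp; the last joint's range is limited). The gripper opens to 87 mm and grips with 3 to 60 N. Pads are 19 mm wide; open, the fingers measure 117 mm over their backs; the gripper's body (75 mm by 190 mm) begins 51 mm behind the grasp point.
Start: joints at [1.065, 0.527, 1.433, -0, 1.181, -0.178], TCP at [0.201, 0.592, 0.223] pointing down, gripper open.
Joint ranges: [-3.08, 3.08], [-0.75, 2.2], [0.22, 2.44], [-1.43, 4.57], [0, 2.65], [-2.85, 2.85]. Speed limits (rad/s): [2.79, 2.79, 3.14, 3.14, 3.14, 3.14].

### API

Orientations are given as a unit quaternion [x, y, z, w].
In Python, from rig import * gives the robot as it stands.
- The arm moves only by the tool drive_tool, never from a script. Its argument "plan" is a list of rows, each an object with "offset": the shift along the tool's x, y, z in cm, a list of three; "delta_rot": the turn, a rotation vector about the tool's x, y, z in degrees, a list of three; "jaw": the finger opening in cm, from 0 to 8.7. In form: [{"offset": [dx, dy, dz], "delta_rot": [wx, wy, wz], "jaw": jaw}, ...]. A call has exactly 8 rows; each row is the pose to reach, as a shift and turn from the pose commanded when the call began, along the tool's axes at that moment; what a row does not reach only later rows make up. A row lasts 1/12 s, in which the tool goes at most 41.7 mm and 7.16 degrees, less where a joint would pass 70% of its speed; a pose out of reach is approached as far as the arm can. A call with a gripper value outside its range is refused whole. The fingers move at their own pace and stop on an object; "squeeze" is the grip in N (left out, the last holds). Time passes only in rows, so rows that repeat a pose let the fingers close, or fill a call up. It gives the time, the measured TCP pose, the force and the opening at its end, in the units of the state.
- get_obs(): the state, without advancing time (a new reading comes with each control period).
- camera(name): name is "scene" or "side" or "wrist"; returns the picture (480x640x3 uint8, red, green, blue); there is no depth.
- calibration(name): a dict with "K" (3x3 intrinsics, pixels), "distortion" ([k1, k2, p1, p2, k3] as OpenCV has them; the pictures are not rectified), "pose" (4x4, takes a point from camera to world coordinates); the wrist camera has in their place "tool_from_camera" (4x4, takes a point from camera to tool coordinates, whose origin is the TCP and whose axes are the tool frame's). Camera axes: x right, y down, z forward; pixel columns grow to the right and rows downward; lengths in m; the calibration is good to about 2 mm. A picture is of the moment at which its call begins: read the wrist's pose just before it. calibration takes no time and is no camera call.
- hand_in(): hands the job in, once; it reports no verdict.
The state is a dict: "time": time; "q": joint angles; "joint_velocities": joint speeds; "joint_torque": joint torques, N m; "position": TCP position; "tool_rot": TCP orientation; "ft_force": force on the tool from outside, world axes, zero at the start; "moment": the same for the moment, N m; "grip_width": finger opening in m.
Only numpy, scipy, OpenCV 4.12 (cv2) and the standard library are available. Lean on these libraries where they do the work, as an engineer would, in place of code of your own. Each camera call takes 0.05 s, during which the arm holds its last target.

### The job

Pick up the tracing stylus and run its round foot along the whole wavy edge of the wooden template on the copying jig, from the star-knob end to the flat-bolt end, holding it against the edge all the way in one unbroken pass, so that the sprung carriage stays pushed back a little but is never driven back to its stop. Then stand the stylus upright in the low plywood tray and let go, without dropping it and without disturbing the other things on the bench.

Things in the scene. Friction and masses are not known exactly. Their poses are not given: they have to be found in the camera images.
- stylus: tracing stylus standing upright on its foot on the bench, left or right of the jig: a round steel foot 24 mm across and 26 mm high, and above it a square dark wood handle 24 x 24 mm from 26 to 110 mm above the underside (its flat faces look along the body's x and y axes). 140 g. Origin: centre of the foot's underside; z up.
- tray: low plywood tray, open on top, 110 x 110 mm outside, walls 4 mm thick and 20 mm high, inner floor about 4 mm above the bench; on the other side of the jig from the stylus; fixed to the bench. Origin: centre of its underside; x and y along its sides.
- jig: copying jig fixed to the bench: a wooden board 200 (x) x 290 (y) x 18 mm, with an aluminium back stop 30 mm high on it at its far side. Origin: centre of the board's underside; x points away from the robot (the way the carriage gives), y to the left along the template, z up.
- carriage (a joint): how far (m) the sprung carriage, which carries the template, is pushed back along the jig's +x: 0 at rest, hard stop at 0.020. Springs push it forward with about 2 N at 0 and 6 N at 0.020. While tracing it should be pushed back by roughly 3 to 14 mm.
- knob (a point): top centre of the black star knob (about 40 mm across, top 61 mm above the bench) on the left (+y) end of the template, where tracing starts; a flat bolt head marks the right end. The template: pale wooden plate 230 mm long, from 21 to 37 mm above the bench, 3 mm clear of the board; its wavy edge faces the robot, bulging left of the middle, hollow right of it; slopes up to 30 degrees.
- path0 (a point): point 1 of 9 along the tracing path, the start, at the star knob's end: where the centre of the stylus's foot is when it touches the wavy edge there (12 mm out from the edge), at the height of the template's underside, 21 mm above the bench. Moves with the carriage. With the carriage at rest it lies at jig (x, y) = (-33, 95) mm.
- path1 (a point): point 2 of 9 along the tracing path, between start and finish: where the centre of the stylus's foot is when it touches the wavy edge there (12 mm out from the edge), at the height of the template's underside, 21 mm above the bench. Moves with the carriage. With the carriage at rest it lies at jig (x, y) = (-45, 73) mm.
- path2 (a point): point 3 of 9 along the tracing path, between start and finish: where the centre of the stylus's foot is when it touches the wavy edge there (12 mm out from the edge), at the height of the template's underside, 21 mm above the bench. Moves with the carriage. With the carriage at rest it lies at jig (x, y) = (-54, 50) mm.
- path3 (a point): point 4 of 9 along the tracing path, between start and finish: where the centre of the stylus's foot is when it touches the wavy edge there (12 mm out from the edge), at the height of the template's underside, 21 mm above the bench. Moves with the carriage. With the carriage at rest it lies at jig (x, y) = (-56, 25) mm.
- path4 (a point): point 5 of 9 along the tracing path, between start and finish: where the centre of the stylus's foot is when it touches the wavy edge there (12 mm out from the edge), at the height of the template's underside, 21 mm above the bench. Moves with the carriage. With the carriage at rest it lies at jig (x, y) = (-49, 1) mm.
- path5 (a point): point 6 of 9 along the tracing path, between start and finish: where the centre of the stylus's foot is when it touches the wavy edge there (12 mm out from the edge), at the height of the template's underside, 21 mm above the bench. Moves with the carriage. With the carriage at rest it lies at jig (x, y) = (-40, -22) mm.
- path6 (a point): point 7 of 9 along the tracing path, between start and finish: where the centre of the stylus's foot is when it touches the wavy edge there (12 mm out from the edge), at the height of the template's underside, 21 mm above the bench. Moves with the carriage. With the carriage at rest it lies at jig (x, y) = (-36, -46) mm.
- path7 (a point): point 8 of 9 along the tracing path, between start and finish: where the centre of the stylus's foot is when it touches the wavy edge there (12 mm out from the edge), at the height of the template's underside, 21 mm above the bench. Moves with the carriage. With the carriage at rest it lies at jig (x, y) = (-41, -71) mm.
- path8 (a point): point 9 of 9 along the tracing path, the last, at the flat bolt's end: where the centre of the stylus's foot is when it touches the wavy edge there (12 mm out from the edge), at the height of the template's underside, 21 mm above the bench. Moves with the carriage. With the carriage at rest it lies at jig (x, y) = (-47, -95) mm.
- glue: squeeze bottle of wood glue, 56 mm across, 160 mm tall, standing behind the jig; origin under its centre. Leave alone.
- jar: glass jar with a steel lid, 66 mm across, 90 mm tall; origin under its centre. Leave alone.
- sanding_block: cork sanding block 45 x 80 x 32 mm, between the robot and the jig; origin under its centre. Leave alone.
- offcut: flat offcut of pale wood 50 x 90 x 18 mm, on the right; origin under its centre. Leave alone.
- screwdriver: screwdriver 190 mm long lying between the robot and the jig, about 30 mm high at the handle. Leave alone.
- tape: empty cardboard tape core, 90 mm across, 25 mm high, on the left; origin under its centre. Leave alone.
Mind the look-alikes: they are no part of the job. What is meant by the stylus is not red or yellow, and is the larger of those in its own colour.

How it is judged:
On the way, in this order (a step that is already met when the one before it is completed fails the run):
1. the stylus's foot is pressed against the wavy edge at the star knob's end: foot centre within 8 mm of path0, touching, carriage pushed back over 1 mm (horizontal distance between stylus and path0 below 0.008 m and contact force between stylus and jig above 0.3 N and value of joint carriage above 0.001 m), for 0.05 s.
2. the stylus's foot is pressed against the wavy edge at point 2 of 9: foot centre within 8 mm of path1, touching, carriage pushed back over 1 mm (horizontal distance between stylus and path1 below 0.008 m and contact force between stylus and jig above 0.3 N and value of joint carriage above 0.001 m), for 0.05 s.
3. the stylus's foot is pressed against the wavy edge at point 3 of 9: foot centre within 8 mm of path2, touching, carriage pushed back over 1 mm (horizontal distance between stylus and path2 below 0.008 m and contact force between stylus and jig above 0.3 N and value of joint carriage above 0.001 m), for 0.05 s.
4. the stylus's foot is pressed against the wavy edge at point 4 of 9: foot centre within 8 mm of path3, touching, carriage pushed back over 1 mm (horizontal distance between stylus and path3 below 0.008 m and contact force between stylus and jig above 0.3 N and value of joint carriage above 0.001 m), for 0.05 s.
5. the stylus's foot is pressed against the wavy edge at point 5 of 9: foot centre within 8 mm of path4, touching, carriage pushed back over 1 mm (horizontal distance between stylus and path4 below 0.008 m and contact force between stylus and jig above 0.3 N and value of joint carriage above 0.001 m), for 0.05 s.
6. the stylus's foot is pressed against the wavy edge at point 6 of 9: foot centre within 8 mm of path5, touching, carriage pushed back over 1 mm (horizontal distance between stylus and path5 below 0.008 m and contact force between stylus and jig above 0.3 N and value of joint carriage above 0.001 m), for 0.05 s.
7. the stylus's foot is pressed against the wavy edge at point 7 of 9: foot centre within 8 mm of path6, touching, carriage pushed back over 1 mm (horizontal distance between stylus and path6 below 0.008 m and contact force between stylus and jig above 0.3 N and value of joint carriage above 0.001 m), for 0.05 s.
8. the stylus's foot is pressed against the wavy edge at point 8 of 9: foot centre within 8 mm of path7, touching, carriage pushed back over 1 mm (horizontal distance between stylus and path7 below 0.008 m and contact force between stylus and jig above 0.3 N and value of joint carriage above 0.001 m), for 0.05 s.
9. the stylus's foot is pressed against the wavy edge at the flat bolt's end: foot centre within 8 mm of path8, touching, carriage pushed back over 1 mm (horizontal distance between stylus and path8 below 0.008 m and contact force between stylus and jig above 0.3 N and value of joint carriage above 0.001 m), for 0.05 s.
At the end, for the whole second after the job is handed in: The stylus stands upright (within 0.15 rad) and still, with its foot on the tray's floor inside the walls, released; the carriage has sprung forward again (within 2 mm of rest) (x of stylus in the frame of tray between -0.043 and 0.043 m and y of stylus in the frame of tray between -0.043 and 0.043 m and z of stylus in the frame of tray below 0.012 m and angle between stylus's own z axis and vertical below 0.15 rad and linear speed of stylus below 0.02 m/s and value of joint carriage below 0.002 m); the robot touches nothing.
It fails at once if the carriage is driven back to its stop (over 18.5 mm) (value of joint carriage above 0.0185 m).
It fails at once if the stylus is dropped (out of the fingers with its foot over 35 mm above the bench) (height (world z) of stylus above 0.035 m and contact force between stylus and the fingers below 0.05 N).
It fails at once if contact is lost on the way: the foot is beside the middle of the edge (within 20 mm of path2 to path6, underside less than 45 mm above the bench) while the carriage is at rest (under 0.5 mm) (value of joint carriage below 0.0005 m and height (world z) of stylus below 0.045 m and (horizontal distance between stylus and path2 below 0.02 m or horizontal distance between stylus and path3 below 0.02 m or horizontal distance between stylus and path4 below 0.02 m or horizontal distance between stylus and path5 below 0.02 m or horizontal distance between stylus and path6 below 0.02 m)).
It fails at once if a bystander is moved by more than 30 mm (distance of any of glue, jar, sanding_block, offcut, screwdriver, tape from where it was at the start of the episode above 0.03 m).
It also fails if it takes over 64 s, if anything falls off the work surface, if the arm or the gripper's body presses on something with over 40 N, if the wrist force passes 120 N, or if a joint passes its speed limit or range.

## Working session

There is one attempt and no reset: what is moved stays moved. The work goes in short steps, Python scripts to look and compute and a tool call to move; the robot and the scene stay as the last step left them, time stands still between calls to the robot, and variables do not carry over. Pictures are saved under pics/ and viewed, and the job is handed in when it is done.

Besides the shell and the picture viewer there is one more tool, called after "Emit:" as a command line: name --argument value ..., lists and objects as JSON in quotes. drive_tool: Moves the arm, as the interface text tells. Its arguments: {"type":"object","properties":{"plan":{"type":"array","items":{"type":"object","properties":{"offset":{"type":"array","items":{"type":"number"}},"delta_rot":{"type":"array","items":{"type":"number"}},"jaw":{"type":"number"}}}},"squeeze":{"type":"number"}},"required":["plan"]}

```bash
ls; mkdir -p pics; python3 - <<'E'
from rig import *
import cv2
print(get_obs())
for n in ["scene","side","wrist"]:
    print(n,calibration(n)); cv2.imwrite(f"pics/{n}0.png",camera(n)[:,:,::-1])
E
```

```text
pics
{'time': 0.0, 'q': array([ 1.06548060e+00,  5.28450654e-01,  1.43388319e+00, -1.31956632e-05,
        1.18136845e+00, -1.78472683e-01]), 'joint_velocities': array([-0.00062335,  0.00012342, -0.00084266,  0.00082994, -0.00169875,
        0.00069231]), 'joint_torque': array([-1.00529174e-03, -4.40037847e+01, -1.76592064e+01,  6.31769956e-02,
        5.82509895e-02, -1.90761830e-04]), 'position': array([0.20026717, 0.59129107, 0.22158723]), 'tool_rot': array([ 8.12726453e-01,  5.82644488e-01, -9.50152033e-04,  4.58141665e-04]), 'ft_force': array([ 0.43743455, -0.10303927, -0.18674758]), 'moment': array([ 0.04659894, -0.01596439, -0.02811527]), 'grip_width': 0.086906198817716}
scene {'K': array([[465.91981704,   0.        , 317.67918934],
       [  0.        , 465.91981704, 241.06778995],
       [  0.        ,   0.        ,   1.        ]]), 'distortion': array([0.00357421, 0.        , 0.        , 0.        , 0.        ]), 'pose': array([[-0.75109479,  0.487327  , -0.44538636,  1.07260523],
       [ 0.66001578,  0.53858481, -0.52374189,  0.62725525],
       [-0.01535524, -0.68734184,
[... 515 characters left out ...]
64135,  0.94921291],
       [ 0.        ,  0.        ,  0.        ,  1.        ]])}
wrist {'K': array([[352.85669486,   0.        , 324.97311968],
       [  0.        , 352.85669486, 239.28692641],
       [  0.        ,   0.        ,   1.        ]]), 'distortion': array([-0.04190372,  0.        ,  0.        ,  0.        ,  0.        ]), 'tool_from_camera': array([[ 9.99999604e-01, -6.10332397e-04, -6.47394575e-04,
         7.39338311e-04],
       [ 7.62778729e-04,  9.62672899e-01,  2.70666415e-01,
        -7.32870373e-02],
       [ 4.58032730e-04, -2.70666802e-01,  9.62672983e-01,
        -1.63373766e-01],
       [ 0.00000000e+00,  0.00000000e+00,  0.00000000e+00,
         1.00000000e+00]])}
```

View pics/scene0.png

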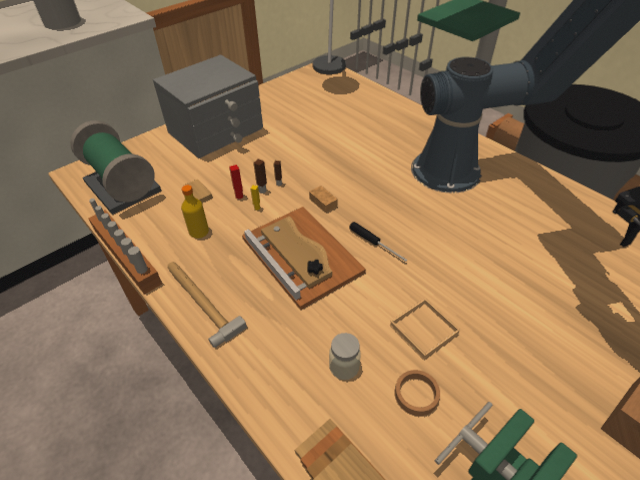

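View pics/side0.png

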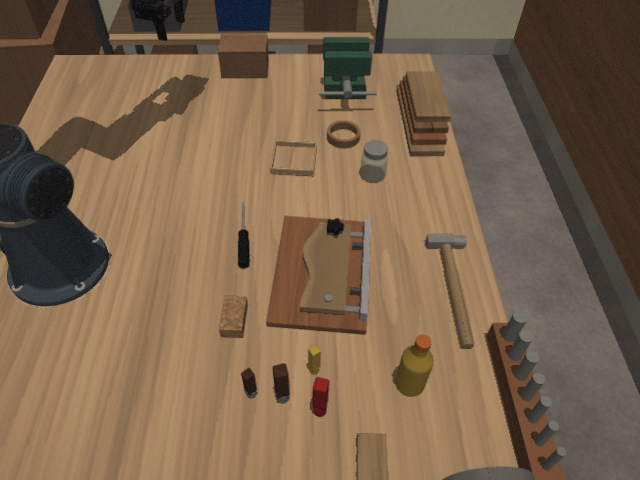

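View pics/wrist0.png

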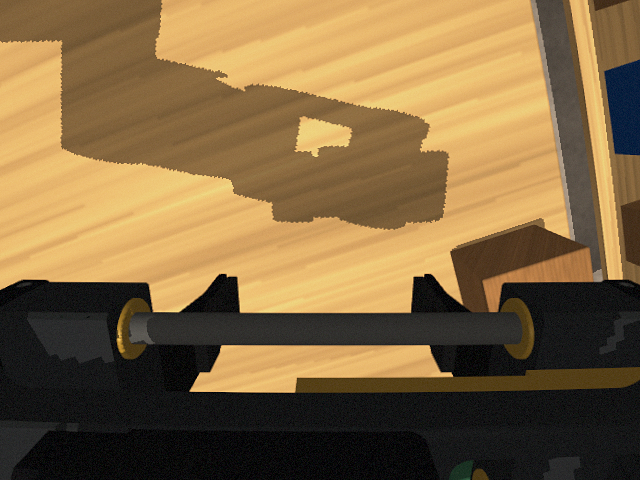

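Look-alikes (side image): small dark (249,382), larger dark (282,381), yellow (315,360), red (321,397). By the description it is the larger dark one at side (282,381), which is scene (260,172). Next I'll check close crops.

```bash
python3 - <<'E'
import cv2
s=cv2.imread("pics/side0.png"); c=cv2.imread("pics/scene0.png")
def crop(im,x0,y0,w,h,f,n): cv2.imwrite(n,cv2.resize(im[y0:y0+h,x0:x0+w],None,fx=f,fy=f,interpolation=cv2.INTER_CUBIC))
crop(s,225,325,130,100,6,"pics/c1.png")
crop(s,255,200,130,140,4.2,"pics/c2.png")
crop(s,260,130,70,55,8,"pics/c3.png")
crop(c,215,140,200,180,3.2,"pics/c4.png")
E
```

```text
(no output)
```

View pics/c1.png

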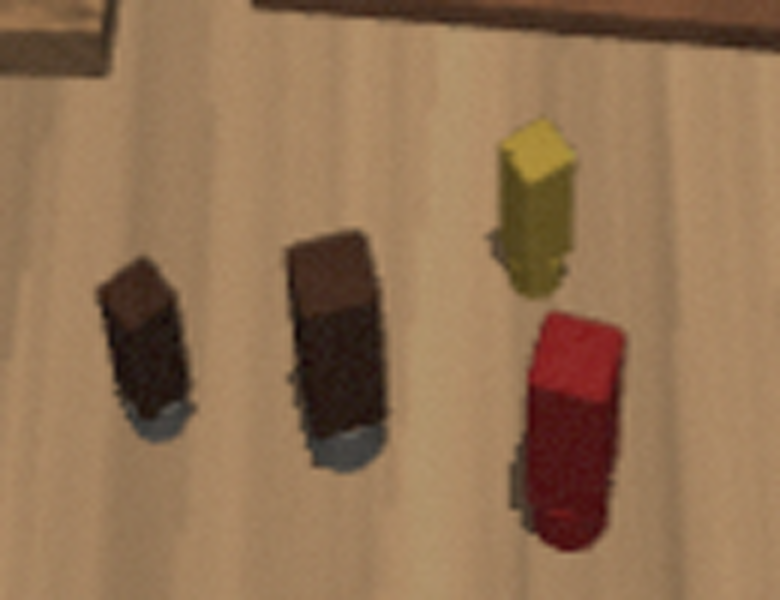

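View pics/c2.png

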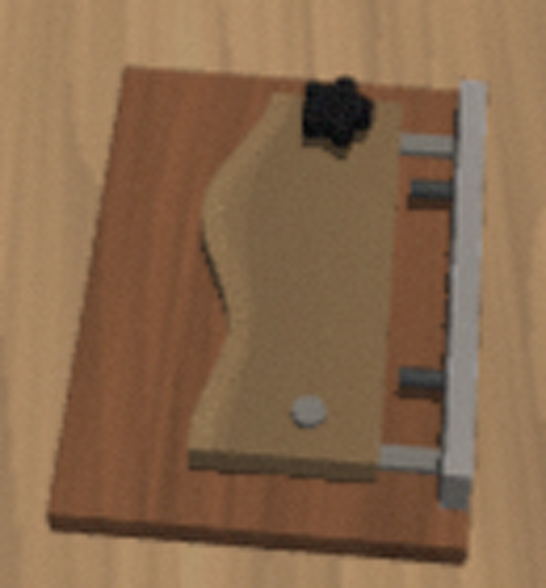

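View pics/c3.png

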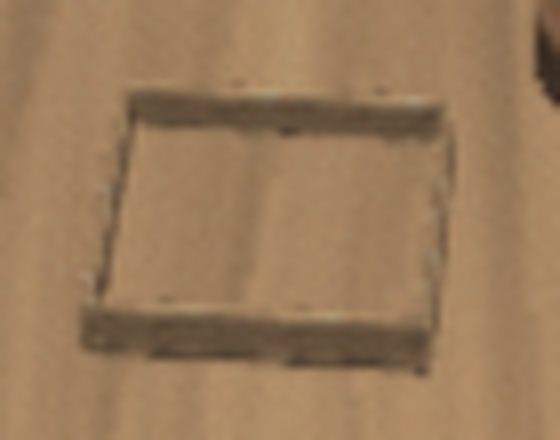

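View pics/c4.png

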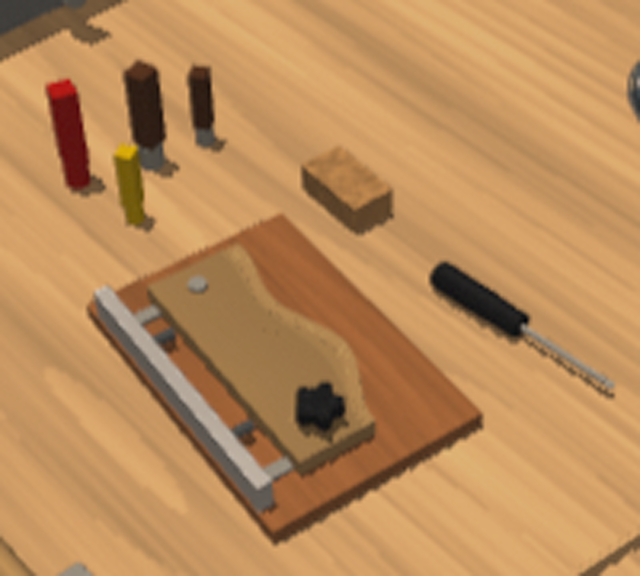

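```bash
cat > h.py <<'E'
import numpy as np, cv2
from scipy.optimize import least_squares
from scipy.spatial.transform import Rotation as R
from rig import *
def cam(n,obs=None):
    c=calibration(n)
    if n=="wrist":
        T=np.eye(4);T[:3,:3]=R.from_quat(obs["tool_rot"]).as_matrix();T[:3,3]=obs["position"];P=T@c["tool_from_camera"]
    else: P=c["pose"]
    return c["K"],c["distortion"],P
def ray(C,px,z):
    K,d,P=C; u=cv2.undistortPoints(np.array([[px]],float),K,d)[0,0]
    r=P[:3,:3]@np.array([u[0],u[1],1]); o=P[:3,3]; return o+r*(z-o[2])/r[2]
def proj(C,pts):
    K,d,P=C; Ri=P[:3,:3].T
    return cv2.projectPoints(np.atleast_2d(np.array(pts,float)),cv2.Rodrigues(Ri)[0],-Ri@P[:3,3],K,d)[0][:,0]
def world(p,L):
    L=np.atleast_2d(np.array(L,float)); c,s=np.cos(p[2]),np.sin(p[2])
    return np.c_[p[0]+c*L[:,0]-s*L[:,1],p[1]+s*L[:,0]+c*L[:,1],L[:,2]]
def fit(sets,p0):
    # sets: list of (C, local pts, pixels)
    f=lambda p: np.concatenate([(proj(C,world(p,L))-np.array(px)).ravel() for C,L,px in sets])
    r=least_squares(f,p0,loss="soft_l1"); return r.x,r.fun
E
python3 - <<'E'
from h import *
S=cam("side");C=cam("scene")
def un(p,f,x0,y0): return [[a/f+x0-.5+.5/f,b/f+y0-.5+.5/f] for a,b in p]
bs=un([(126,66),(50,515),(467,548)],4.2,255,200); bc=un([(283,215),(481,415),(90,303)],3.2,215,140)
L=[[-.1,.145,.018],[-.1,-.145,.018],[.1,-.145,.018]]
for sets in ([(S,L,bs)],[(C,[L[1],L[0],L[2]],bc)],[(S,L,bs),(C,[L[1],L[0],L[2]],bc)]):
    p,f=fit(sets,[.55,0,0]); print("jig",p.round(4),f.round(1))
k=un([(340,110)],4.2,255,200)[0];kc=un([(320,404)],3.2,215,140)[0]
print("knob",ray(S,k,.061),ray(C,kc,.061), "knob local?")
ts=un([(82,310),(432,325),(443,105),(130,92)],8,260,130)
T=[[-.055,-.055,.02],[.055,-.055,.02],[.055,.055,.02],[-.055,.055,.02]]
tc=[[392,327],[424,302],[458,329],[425,355]]
p,f=fit([(S,T,ts)],[.5,.2,0]);print("tray",p.round(4),f.round(1))
for q in tc: print(ray(C,q,.02).round(4))
h=.012
Q=[[-h,h,.11],[h,h,.11],[h,-h,.11],[-h,-h,.11]]
ss=un([(287,245),(364,231),(380,303),(299,318)],6,225,325)
p,f=fit([(S,Q,ss)],[.5,-.3,0]);print("stylus",p.round(4),f.round(1))
print(ray(C,un([(143,70)],3.2,215,140)[0],.11), "foot",ray(S,un([(345,448)],6,225,325)[0],.0))
print("foot scene",ray(C,un([(152,160)],3.2,215,140)[0],.0))
print("small",ray(S,un([(138,290)],6,225,325)[0],.08),"yellow",ray(S,un([(537,150)],6,225,325)[0],.08),"red",ray(S,un([(577,345)],6,225,325)[0],.11))
E
```

```text
jig [ 0.5718 -0.029  -0.1155] [-0.2 -0.3 -0.6 -0.2  0.9  0.3]
jig [ 0.575  -0.0256 -0.1296] [ 0.3 -0.9  0.6  0.4 -1.3  0. ]
jig [ 0.5725 -0.028  -0.1204] [ 0.5 -0.7 -0.5 -0.9  0.8  0.  -0.1 -1.7  0.8 -1.1 -1.4 -0.5]
knob [0.60301893 0.05322495 0.061     ] [0.60489778 0.06389467 0.061     ] knob local?
tray [ 0.5102  0.3334 -0.0843] [-0.   0.4  0.   0.6  1.2 -0.4 -1.3 -0.8]
[0.5716 0.2909 0.02  ]
[0.4642 0.2942 0.02  ]
[0.4654 0.3931 0.02  ]
[0.5713 0.3861 0.02  ]
stylus [ 0.4898 -0.3126  0.1865] [-0.6 -0.2  0.5 -0.5  0.4  0.2 -0.3  0.5]
[ 0.49156974 -0.30645433  0.11      ] foot [ 0.4892532  -0.31562526  0.        ]
foot scene [ 4.90467605e-01 -3.13204203e-01  1.11022302e-16]
small [ 0.43231498 -0.30152836  0.08      ] yellow [ 0.54864044 -0.25854189  0.08      ] red [ 0.55765333 -0.33543993  0.11      ]
```

```bash
cat >> h.py <<'E'
import json
def getcmd():
    try: d=json.load(open("cmd.json")); return np.array(d["p"]),R.from_quat(d["q"])
    except FileNotFoundError: return np.array([.201,.592,.223]),R.from_matrix(yawR(np.degrees(1.065+.178)))
def yawR(deg):
    c,s=np.cos(np.radians(deg)),np.sin(np.radians(deg)); return np.array([[c,s,0],[s,-c,0],[0,0,-1]])
def done(off_cm,rot_deg=(0,0,0)):
    p,r=getcmd(); p2=p+r.apply(np.array(off_cm)/100); r2=r*R.from_rotvec(np.radians(rot_deg))
    json.dump({"p":p2.tolist(),"q":r2.as_quat().tolist()},open("cmd.json","w"))
    o=get_obs(); print("t",round(o["time"],2),"cmd",p2.round(4),"meas",o["position"].round(4),"F",o["ft_force"].round(2),"w",round(o["grip_width"],4))
    m=R.from_quat(o["tool_rot"]).as_matrix(); print("yaw",np.degrees(np.arctan2(m[1,0],m[0,0])).round(2),"tilt tz",m[:,2].round(4))
def to(xyz,yaw):
    p,r=getcmd(); off=r.inv().apply(np.array(xyz)-p)*100
    rv=np.degrees((r.inv()*R.from_matrix(yawR(yaw))).as_rotvec()); print("offset cm",off.round(2),"rot",rv.round(2))
    return off,rv
E
python3 - <<'E'
from h import *
p,r=getcmd(); print(r.as_quat())
to([.45,.3,.27],30); to([.48,0.0,.30],0)
E
```

```text
[0.81300599 0.58225532 0.         0.        ]
offset cm [-19.63  32.98  -4.7 ] rot [ 0.    0.   41.22]
offset cm [-47.07  45.47  -7.7 ] rot [ 0.    0.   71.22]
```

Emit:
drive_tool --plan '[{"offset":[-2,3.25,-0.5],"delta_rot":[0,0,4],"jaw":8.7},{"offset":[-4,6.5,-1],"delta_rot":[0,0,8],"jaw":8},{"offset":[-6,9.75,-1.5],"delta_rot":[0,0,12],"jaw":7},{"offset":[-8,13,-2],"delta_rot":[0,0,16],"jaw":6},{"offset":[-10,16.25,-2.5],"delta_rot":[0,0,20],"jaw":5},{"offset":[-12,19.5,-3],"delta_rot":[0,0,24],"jaw":4},{"offset":[-14,22.75,-3.5],"delta_rot":[0,0,28],"jaw":4},{"offset":[-16,26,-4],"delta_rot":[0,0,32],"jaw":4}]'

```text
time: 0.82
position: [0.3961, 0.3553, 0.2626]
tool_rot: [0.942, 0.334, -0.0, 0.0]
ft_force: [1.0, 0.8, 0.2]
grip_width: 0.0481
```

```bash
python3 - <<'E'
from h import *
done([-16,26,-4],[0,0,32]); to([.48,0.02,.30],0)
E
```

```text
t 0.82 cmd [0.3956 0.3568 0.263 ] meas [0.3961 0.3553 0.2626] F [1.01 0.85 0.17] w 0.0481
yaw 39.08 tilt tz [-4.e-04 -2.e-04 -1.e+00]
offset cm [-14.76  31.43  -3.7 ] rot [ 0.    0.   39.22]
```

Emit:
drive_tool --plan '[{"offset":[-1.6,3.6,-0.4],"delta_rot":[0,0,5],"jaw":4},{"offset":[-3.2,7.2,-0.8],"delta_rot":[0,0,10],"jaw":4},{"offset":[-4.9,10.9,-1.3],"delta_rot":[0,0,15],"jaw":4},{"offset":[-6.5,14.5,-1.7],"delta_rot":[0,0,20],"jaw":4},{"offset":[-8.1,18.1,-2.2],"delta_rot":[0,0,25],"jaw":4},{"offset":[-9.8,21.8,-2.6],"delta_rot":[0,0,30],"jaw":4},{"offset":[-11.4,25.4,-3],"delta_rot":[0,0,35],"jaw":4},{"offset":[-13,29,-3.5],"delta_rot":[0,0,39],"jaw":4}]'

```text
time: 1.48
position: [0.4782, 0.0482, 0.2976]
tool_rot: [1.0, 0.0, -0.0, -0.0]
ft_force: [0.5, 0.2, -0.6]
grip_width: 0.04
```

```bash
python3 - <<'E'
from h import *
done([-13,29,-3.5],[0,0,39])
o=get_obs(); im=camera("wrist"); cv2.imwrite("pics/w1.png",im[:,:,::-1]); 
json.dump({k:np.array(v).tolist() for k,v in o.items()},open("o1.json","w"))
C=cam("wrist",o); print(proj(C,world([.5725,-.028,-.12],[[0,0,.018],[-.1,.145,.018],[.1,.145,.018],[-.1,-.145,.018]])))
E
```

```text
t 1.48 cmd [0.4783 0.0499 0.298 ] meas [0.4782 0.0482 0.2976] F [ 0.55  0.18 -0.64] w 0.04
yaw 0.03 tilt tz [-6.e-04  2.e-04 -1.e+00]
[[395.67791047 258.13800229]
 [334.75254872 135.79527679]
 [495.03797448 156.83238806]
 [309.01844709 345.47487919]]
```

View pics/w1.png

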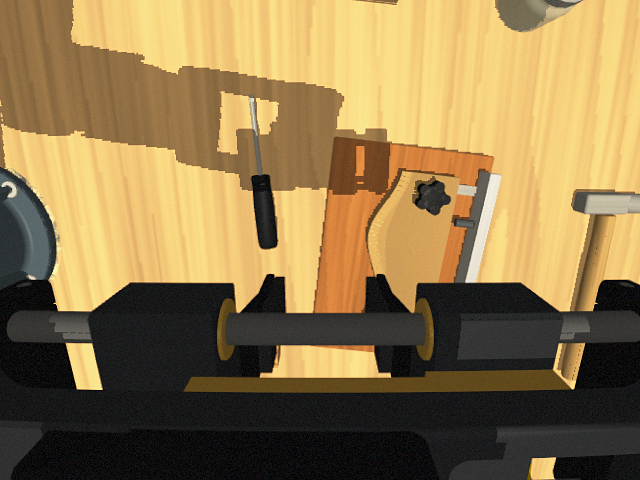

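The picture shows the jig's +y board corners at (334,136) and (494,157), the knob at (432,196) and the left board edge running to about (314,318). All lie within about 1 px of the prediction. I'll refine with a crop and the fit.

```bash
python3 - <<'E'
import cv2
im=cv2.imread("pics/w1.png"); cv2.imwrite("pics/w1c.png",cv2.resize(im[125:325,305:505],None,fx=3,fy=3,interpolation=cv2.INTER_CUBIC))
E
```

```text
(no output)
```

View pics/w1c.png

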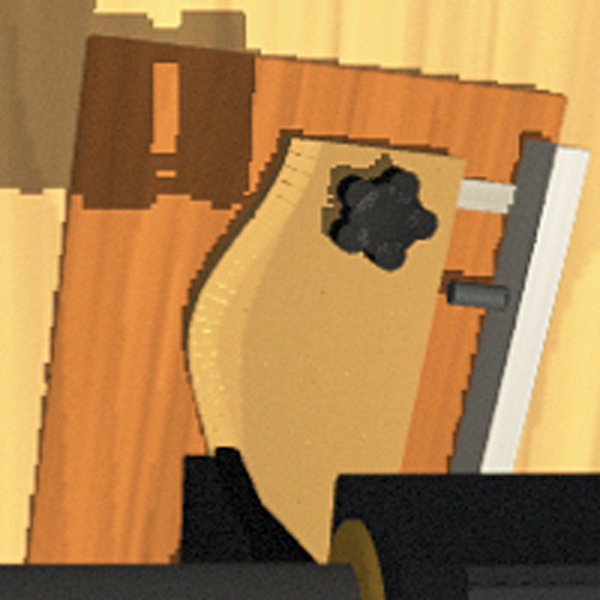

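```bash
cat >> h.py <<'E'
from scipy.interpolate import CubicSpline
PATH=np.array([(-33,95),(-45,73),(-54,50),(-56,25),(-49,1),(-40,-22),(-36,-46),(-41,-71),(-47,-95)])/1000.
xs=CubicSpline(-PATH[:,1],PATH[:,0])  # x as function of -y
def edge():
    y=np.linspace(.095,-.095,40); x=xs(-y); dxdy=-xs(-y,1)
    n=np.c_[np.ones_like(y),-dxdy]; n/=np.linalg.norm(n,axis=1)[:,None]
    return np.c_[x,y]+.012*n
E
python3 - <<'E'
from h import *
S=cam("side");C=cam("scene");W=cam("wrist",json.load(open("o1.json")))
def un(p,f,x0,y0): return [[a/f+x0-.5+.5/f,b/f+y0-.5+.5/f] for a,b in p]
bs=un([(126,66),(50,515),(467,548)],4.2,255,200); bc=un([(283,215),(481,415),(90,303)],3.2,215,140)
bw=un([(89,35),(566,95)],3,305,125)
L=[[-.1,.145,.018],[-.1,-.145,.018],[.1,-.145,.018]]
LW=[[-.1,.145,.018],[.1,.145,.018]]
p,f=fit([(W,LW,bw)],[.57,-.03,-.12]);print("W",p.round(4),f.round(2))
e=un([(29,560)],3,305,125)[0]; w=ray(W,e,.018); print("edge pt local", R.from_euler('z',-p[2]).apply(w-np.r_[p[:2],0]))
sets=[(S,L,bs),(C,[L[1],L[0],L[2]],bc),(W,LW,bw),(W,LW,bw)]
p,f=fit(sets,[.57,-.03,-.12]);print("all",p.round(4),f.round(2))
p=fit([(W,LW,bw)],[.57,-.03,-.12])[0]
for n,Cc,ff,(x0,y0,w,h) in (("w1",W,3,(305,125,200,200)),("side0",S,4.2,(255,200,130,140))):
    im=cv2.imread(f"pics/{n}.png"); im=cv2.resize(im[y0:y0+h,x0:x0+w],None,fx=ff,fy=ff,interpolation=cv2.INTER_CUBIC)
    for z,c in((.037,(255,0,0)),(.021,(0,0,255))):
        E=edge(); q=proj(Cc,world(p,np.c_[E,np.full(len(E),z)]))
        q=((q-[x0,y0]+.5)*ff-.5)
        cv2.polylines(im,[np.round(q).astype(np.int32)],False,c,1)
    cv2.imwrite(f"pics/ov_{n}.png",im)
E
```

```text
W [ 0.5719 -0.0281 -0.1151] [-0.71 -0.07  0.76  0.14]
edge pt local [-0.09830663 -0.08958773  0.018     ]
all [ 0.5719 -0.0281 -0.1162] [-0.09 -0.57 -0.56 -0.64  0.82 -0.05 -0.25 -1.79  1.01 -1.5  -1.33 -0.46
 -0.57 -0.17  0.87  0.22 -0.57 -0.17  0.87  0.22]
```

View pics/ov_w1.png

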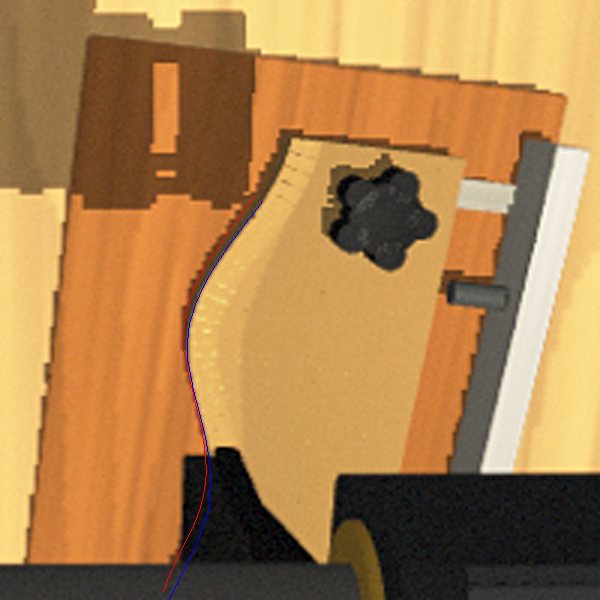

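View pics/ov_side0.png

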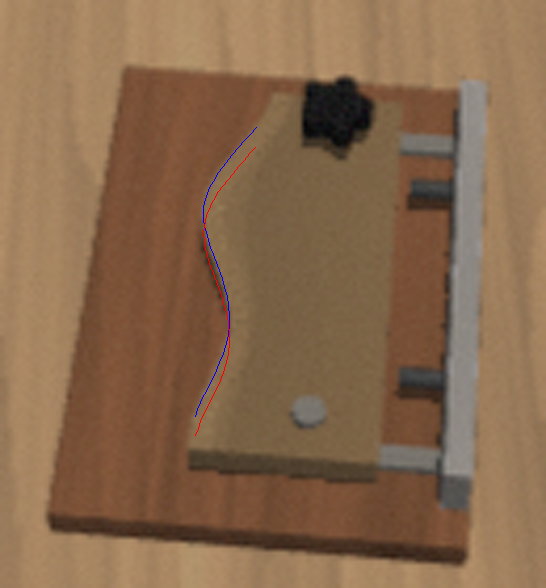

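Emit:
drive_tool --plan '[{"offset":[0.1,4.1,0.3],"delta_rot":[0,0,-1],"jaw":4},{"offset":[0.2,8.2,0.6],"delta_rot":[0,0,-2],"jaw":4},{"offset":[0.3,12.3,0.9],"delta_rot":[0,0,-4],"jaw":4},{"offset":[0.4,16.4,1.2],"delta_rot":[0,0,-6],"jaw":4},{"offset":[0.6,20.5,1.5],"delta_rot":[0,0,-8],"jaw":4},{"offset":[0.8,24.6,1.8],"delta_rot":[0,0,-10],"jaw":4},{"offset":[0.9,28.7,2.1],"delta_rot":[0,0,-11],"jaw":4},{"offset":[1,32.8,2.5],"delta_rot":[0,0,-11],"jaw":4}]'

```text
time: 2.2
position: [0.4898, -0.2796, 0.2723]
tool_rot: [0.995, 0.099, 0.0, -0.0]
ft_force: [0.2, -0.3, -0.4]
grip_width: 0.0401
```

```bash
python3 - <<'E'
from h import *
done([1,32.8,2.5],[0,0,-11]); to([.487,-.385,.24],10.7)
E
```

```text
t 2.2 cmd [ 0.4895 -0.278   0.273 ] meas [ 0.4898 -0.2796  0.2723] F [ 0.22 -0.28 -0.43] w 0.0401
yaw 11.32 tilt tz [ 1.e-04  2.e-04 -1.e+00]
offset cm [-2.33 10.44  3.3 ] rot [0.   0.   0.52]
```

Emit:
drive_tool --plan '[{"offset":[-0.6,3,1],"delta_rot":[0,0,0.5],"jaw":4},{"offset":[-1.2,6,2],"delta_rot":[0,0,0.5],"jaw":4},{"offset":[-1.8,8,2.7],"delta_rot":[0,0,0.5],"jaw":4},{"offset":[-2.3,10.4,3.3],"delta_rot":[0,0,0.5],"jaw":4},{"offset":[-2.3,10.4,3.3],"delta_rot":[0,0,0.5],"jaw":4},{"offset":[-2.3,10.4,3.3],"delta_rot":[0,0,0.5],"jaw":4},{"offset":[-2.3,10.4,3.3],"delta_rot":[0,0,0.5],"jaw":4},{"offset":[-2.3,10.4,3.3],"delta_rot":[0,0,0.5],"jaw":4}]'

```text
time: 2.87
position: [0.4879, -0.383, 0.2397]
tool_rot: [0.996, 0.094, -0.0, -0.0]
ft_force: [0.7, 0.6, 0.4]
grip_width: 0.04
```

```bash
python3 - <<'E'
from h import *
done([-2.3,10.4,3.3],[0,0,.5])
o=get_obs(); im=camera("wrist")[:,:,::-1]; cv2.imwrite("pics/w2.png",im); 
json.dump({k:np.array(v).tolist() for k,v in o.items()},open("o2.json","w"))
q=proj(cam("wrist",o),world([.4898,-.3126,.1865],[[0,0,.11],[0,0,0]]));print(q)
x,y=(q[0]-[65,60]).astype(int); x=max(x,0);y=max(y,0);print(x,y)
cv2.imwrite("pics/w2c.png",cv2.resize(im[y:y+120,x:x+130],None,fx=5,fy=5,interpolation=cv2.INTER_CUBIC))
E
```

```text
t 2.87 cmd [ 0.4872 -0.3845  0.24  ] meas [ 0.4879 -0.383   0.2397] F [0.72 0.61 0.37] w 0.04
yaw 10.84 tilt tz [-2.e-04  7.e-04 -1.e+00]
[[342.47831648 147.46359967]
 [337.81503861 145.52979721]]
277 87
```

View pics/w2.png

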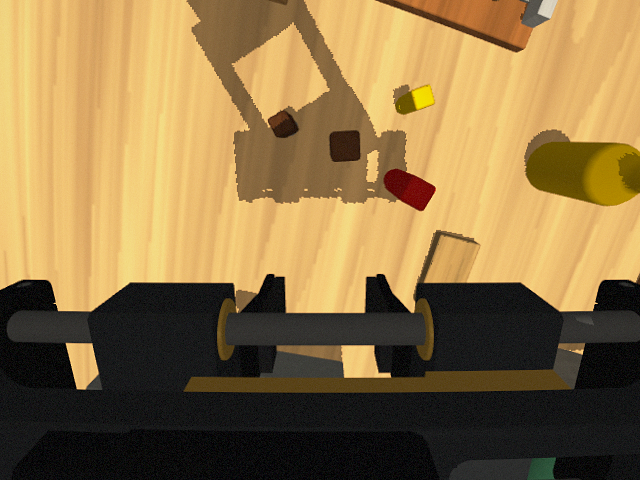

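View pics/w2c.png

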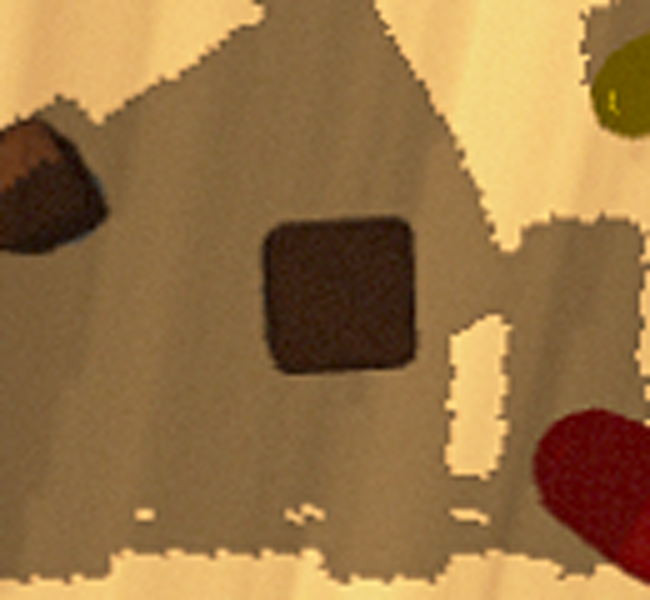

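The wrist view shows the stylus's square top at about (345,146), nearly aligned with the image. The small dark one is at (283,124), red at (410,190), yellow at (415,98).

```bash
python3 - <<'E'
from h import *
W=cam("wrist",json.load(open("o2.json")))
ss=[[a/5+277-.4,b/5+87-.4] for a,b in [(262,224),(411,215),(417,364),(278,374)]]
h=.012
Q=[[-h,h,.11],[h,h,.11],[h,-h,.11],[-h,-h,.11]]
p,f=fit([(W,Q,ss)],[.49,-.31,.18]);print(p.round(4),np.degrees(p[2]),f.round(2))
for q in ss: print(ray(W,q,.11).round(4))
yaw=np.degrees(p[2]); to([p[0],p[1],.14],yaw); 
E
```

```text
[ 0.4915 -0.3108  0.2639] 15.12030739228096 [-0.   -0.07  0.25 -0.59  0.56  0.22 -1.07  0.45]
[ 0.4768 -0.3024  0.11  ]
[ 0.4998 -0.2966  0.11  ]
[ 0.5057 -0.3192  0.11  ]
[ 0.4838 -0.325   0.11  ]
offset cm [ 1.79 -7.16 10.  ] rot [ 0.   0.  -4.4]
```

Emit:
drive_tool --plan '[{"offset":[0.9,-3.5,2],"delta_rot":[0,0,-2],"jaw":4},{"offset":[1.7,-7,4.5],"delta_rot":[0,0,-3.5],"jaw":4},{"offset":[1.7,-7,7],"delta_rot":[0,0,-3.5],"jaw":4},{"offset":[1.7,-7,9],"delta_rot":[0,0,-3.5],"jaw":4},{"offset":[1.7,-7,10.5],"delta_rot":[0,0,-3.5],"jaw":4},{"offset":[1.7,-7,11.5],"delta_rot":[0,0,-3.5],"jaw":4},{"offset":[1.7,-7,11.5],"delta_rot":[0,0,-3.5],"jaw":4},{"offset":[1.7,-7,11.5],"delta_rot":[0,0,-3.5],"jaw":4}]'

```text
time: 3.58
position: [0.4917, -0.3121, 0.1248]
tool_rot: [0.992, 0.125, 0.0, 0.0]
ft_force: [0.2, -0.0, 1.6]
grip_width: 0.0402
```

```bash
python3 - <<'E'
from h import *
done([1.7,-7,11.5],[0,0,-3.5])
o=get_obs(); im=camera("wrist")[:,:,::-1]; cv2.imwrite("pics/w3.png",im[180:420])
cv2.imwrite("pics/s3.png",cv2.resize(camera("side")[320:420,220:350,::-1],None,fx=5,fy=5))
E
```

```text
t 3.58 cmd [ 0.4909 -0.3126  0.125 ] meas [ 0.4917 -0.3121  0.1248] F [ 0.21 -0.    1.59] w 0.0402
yaw 14.31 tilt tz [ 1.e-04  0.e+00 -1.e+00]
```

View pics/w3.png

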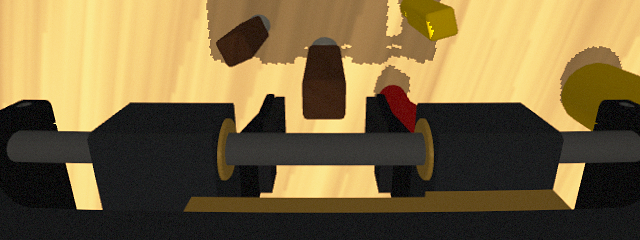

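View pics/s3.png

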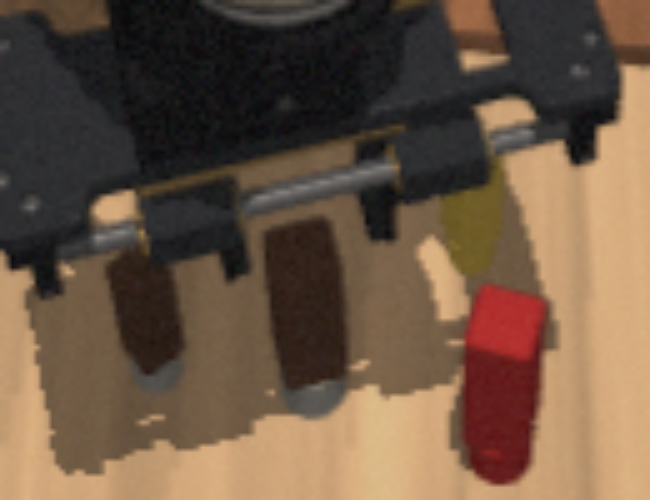

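Emit:
drive_tool --plan '[{"offset":[0,0,1.5],"delta_rot":[0,0,0],"jaw":4},{"offset":[0,0,3.5],"delta_rot":[0,0,0],"jaw":4},{"offset":[0,0,5.5],"delta_rot":[0,0,0],"jaw":4},{"offset":[0,0,7],"delta_rot":[0,0,0],"jaw":4},{"offset":[0,0,7.8],"delta_rot":[0,0,0],"jaw":4},{"offset":[0,0,7.8],"delta_rot":[0,0,0],"jaw":4},{"offset":[0,0,7.8],"delta_rot":[0,0,0],"jaw":3},{"offset":[0,0,7.8],"delta_rot":[0,0,0],"jaw":2}]' --squeeze 40

```text
time: 4.35
position: [0.4922, -0.3132, 0.0478]
tool_rot: [0.992, 0.124, 0.001, 0.001]
ft_force: [-0.8, 0.2, -0.0]
grip_width: 0.0332
```

```bash
python3 - <<'E'
from h import *
done([0,0,7.8])
E
```

```text
t 4.35 cmd [ 0.4909 -0.3126  0.047 ] meas [ 0.4922 -0.3132  0.0478] F [-0.79  0.19 -0.03] w 0.0332
yaw 14.27 tilt tz [ 0.0019 -0.0018 -1.    ]
```

Emit:
drive_tool --plan '[{"offset":[0,0,0],"delta_rot":[0,0,0],"jaw":1},{"offset":[0,0,0],"delta_rot":[0,0,0],"jaw":0.5},{"offset":[0,0,0],"delta_rot":[0,0,0],"jaw":0.5},{"offset":[0,0,0],"delta_rot":[0,0,0],"jaw":0.5},{"offset":[0,0,0],"delta_rot":[0,0,0],"jaw":0.5},{"offset":[0,0,0],"delta_rot":[0,0,0],"jaw":0.5},{"offset":[0,0,0],"delta_rot":[0,0,0],"jaw":0.5},{"offset":[0,0,0],"delta_rot":[0,0,0],"jaw":0.5}]' --squeeze 50

```text
time: 5.02
position: [0.492, -0.313, 0.0477]
tool_rot: [0.992, 0.124, 0.001, 0.001]
ft_force: [0.1, -0.3, 6.7]
grip_width: 0.0237
```

```bash
python3 - <<'E'
from h import *
done([0,0,0])
cv2.imwrite("pics/s4.png",cv2.resize(camera("side")[320:420,220:350,::-1],None,fx=5,fy=5))
E
```

```text
t 5.02 cmd [ 0.4909 -0.3126  0.047 ] meas [ 0.492  -0.313   0.0477] F [ 0.1  -0.34  6.68] w 0.0237
yaw 14.28 tilt tz [ 0.0016 -0.0016 -1.    ]
```

View pics/s4.png

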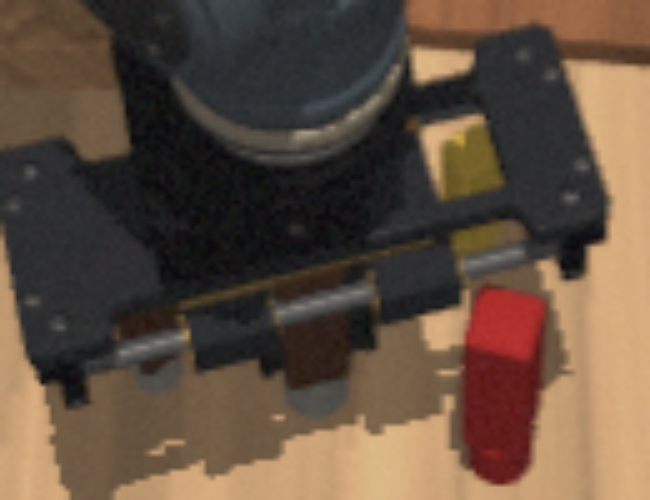

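```bash
python3 - <<'E'
from h import *
J=[.5719,-.0281,-.116]
for l in [(-.068,.1,0),(-.033,.097,0)]:
    w=world(J,[l])[0]; print(w)
a=world(J,[(-.068,.1,0)])[0]
to([a[0],a[1],.147],np.degrees(J[2]))
E
```

```text
[0.51593099 0.07909828 0.        ]
[0.55034856 0.07206754 0.        ]
offset cm [ 12.05 -37.35 -10.  ] rot [ 0.    0.   20.86]
```

Emit:
drive_tool --plan '[{"offset":[0,0,-2],"delta_rot":[0,0,0],"jaw":0.5},{"offset":[0,0,-6],"delta_rot":[0,0,0],"jaw":0.5},{"offset":[0,0,-10],"delta_rot":[0,0,0],"jaw":0.5},{"offset":[0.6,-2,-10],"delta_rot":[0,0,3],"jaw":0.5},{"offset":[1.8,-5.6,-10],"delta_rot":[0,0,6],"jaw":0.5},{"offset":[3.1,-9.5,-10],"delta_rot":[0,0,9],"jaw":0.5},{"offset":[4.4,-13.4,-10],"delta_rot":[0,0,12],"jaw":0.5},{"offset":[5.4,-16.5,-10],"delta_rot":[0,0,15],"jaw":0.5}]'

```text
time: 5.73
position: [0.5019, -0.1362, 0.1464]
tool_rot: [1.0, -0.008, -0.001, -0.001]
ft_force: [1.4, 0.1, -1.5]
grip_width: 0.0238
```

```bash
python3 - <<'E'
from h import *
done([5.4,-16.5,-10],[0,0,15])
J=[.5719,-.0281,-.116]
a=world(J,[(-.068,.1,0)])[0]
to([a[0],a[1],.147],np.degrees(J[2]))
E
```

```text
t 5.73 cmd [ 0.5027 -0.1394  0.147 ] meas [ 0.5019 -0.1362  0.1464] F [ 1.39  0.13 -1.52] w 0.0238
yaw -0.88 tilt tz [-0.0016  0.0016 -1.    ]
offset cm [  1.02 -21.86   0.  ] rot [0.   0.   5.86]
```

Emit:
drive_tool --plan '[{"offset":[0.2,-3.8,0],"delta_rot":[0,0,1],"jaw":0.5},{"offset":[0.4,-7.6,0],"delta_rot":[0,0,2],"jaw":0.5},{"offset":[0.6,-11.4,0],"delta_rot":[0,0,3],"jaw":0.5},{"offset":[0.8,-15.2,0],"delta_rot":[0,0,4],"jaw":0.5},{"offset":[0.9,-18.5,0],"delta_rot":[0,0,5],"jaw":0.5},{"offset":[1,-20.8,0],"delta_rot":[0,0,5.9],"jaw":0.5},{"offset":[1,-21.9,0],"delta_rot":[0,0,5.9],"jaw":0.5},{"offset":[1,-21.9,0],"delta_rot":[0,0,5.9],"jaw":0.5}]'

```text
time: 6.4
position: [0.5151, 0.0818, 0.1463]
tool_rot: [0.998, -0.056, -0.0, -0.0]
ft_force: [-0.3, -0.0, -0.8]
grip_width: 0.0236
```

```bash
python3 - <<'E'
from h import *
done([1,-21.9,0],[0,0,5.9])
o=get_obs()
json.dump({k:np.array(v).tolist() for k,v in o.items()},open("o5.json","w"))
cv2.imwrite("pics/w5.png",camera("wrist")[:,:,::-1]);cv2.imwrite("pics/s5.png",camera("side")[:,:,::-1])
s=cv2.imread("pics/s5.png"); cv2.imwrite("pics/s5c.png",cv2.resize(s[150:300,210:360],None,fx=4,fy=4,interpolation=cv2.INTER_CUBIC))
p,r=getcmd()
# expected stylus points if centred under TCP
for P in (np.array(o["position"]),):
    print(proj(cam("side"),[[P[0],P[1],P[2]-.047],[P[0],P[1],P[2]-.021]]))
E
```

```text
t 6.4 cmd [0.5157 0.0795 0.147 ] meas [0.5151 0.0818 0.1463] F [-0.28 -0.   -0.79] w 0.0236
yaw -6.39 tilt tz [-8.e-04  3.e-04 -1.e+00]
[[294.95852459 204.61704984]
 [294.72535785 196.11761757]]
```

View pics/s5c.png

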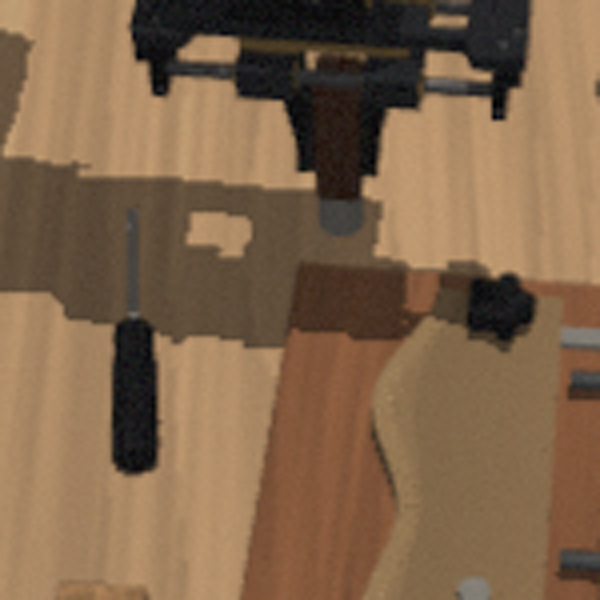

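View pics/w5.png

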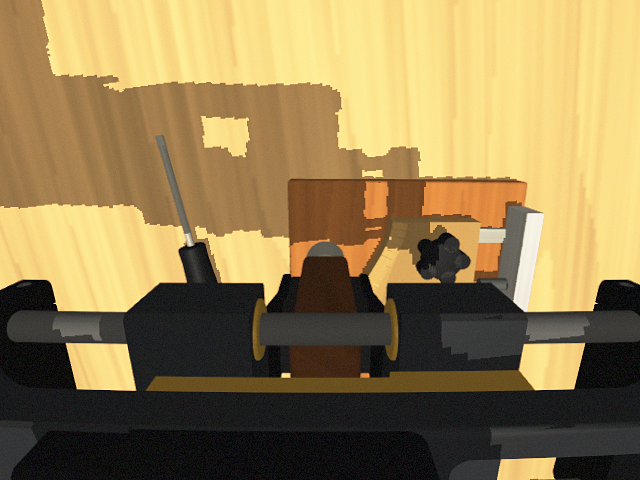

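Emit:
drive_tool --plan '[{"offset":[0,0,1.5],"delta_rot":[0,0,0],"jaw":0.5},{"offset":[0,0,3.5],"delta_rot":[0,0,0],"jaw":0.5},{"offset":[0,0,5.5],"delta_rot":[0,0,0],"jaw":0.5},{"offset":[0,0,7],"delta_rot":[0,0,0],"jaw":0.5},{"offset":[0,0,7.5],"delta_rot":[0,0,0],"jaw":0.5},{"offset":[0.5,0.2,7.5],"delta_rot":[0,0,0],"jaw":0.5},{"offset":[1.5,0.4,7.5],"delta_rot":[0,0,0],"jaw":0.5},{"offset":[2,0.5,7.5],"delta_rot":[0,0,0],"jaw":0.5}]'

```text
time: 7.17
position: [0.5383, 0.071, 0.0727]
tool_rot: [0.998, -0.058, 0.002, 0.0]
ft_force: [0.8, 0.3, -0.1]
grip_width: 0.024
```

```bash
cat >> h.py <<'E'
J=np.array([.5719,-.0281,-.116])
def loc(P): 
    c,s=np.cos(J[2]),np.sin(J[2]); d=np.array(P)[:2]-J[:2]; return np.array([c*d[0]+s*d[1],-s*d[0]+c*d[1]])*1000
def rep(off,rot=(0,0,0)):
    done(off,rot); o=get_obs(); p,_=getcmd(); c,s=np.cos(J[2]),np.sin(J[2]); F=o["ft_force"]
    print("loc cmd",loc(p).round(1),"meas",loc(o["position"]).round(1),"Fjig",(c*F[0]+s*F[1]).round(2),(-s*F[0]+c*F[1]).round(2))
E
python3 - <<'E'
from h import *
rep([2,.5,7.5])
cv2.imwrite("pics/s6c.png",cv2.resize(camera("side")[180:310,250:380,::-1],None,fx=4.5,fy=4.5,interpolation=cv2.INTER_CUBIC))
rep([0,0,0])
E
```

```text
t 7.17 cmd [0.535  0.0722 0.072 ] meas [0.5383 0.071  0.0727] F [ 0.84  0.28 -0.08] w 0.024
yaw -6.7 tilt tz [ 4.8e-03 -6.0e-04 -1.0e+00]
loc cmd [-48.3  95.3] meas [-44.8  94.6] Fjig 0.8 0.38
t 7.22 cmd [0.535  0.0722 0.072 ] meas [0.5397 0.0709 0.073 ] F [ 0.9  -0.13 -1.65] w 0.0239
yaw -6.7 tilt tz [ 7.e-03 -8.e-04 -1.e+00]
loc cmd [-48.3  95.3] meas [-43.5  94.6] Fjig 0.91 -0.03
```

View pics/s6c.png

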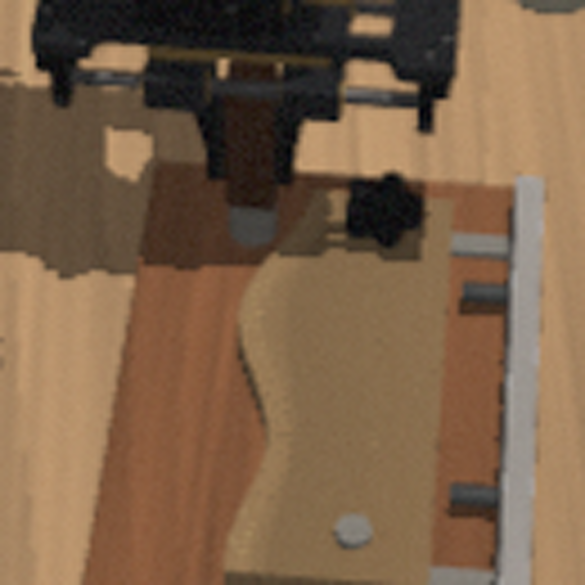

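Emit:
drive_tool --plan '[{"offset":[0,0,0],"delta_rot":[0,0,0],"jaw":0.5},{"offset":[0,0,0],"delta_rot":[0,0,0],"jaw":0.5},{"offset":[0,0,0],"delta_rot":[0,0,0],"jaw":0.5},{"offset":[0,0,0],"delta_rot":[0,0,0],"jaw":0.5},{"offset":[0,0,0],"delta_rot":[0,0,0],"jaw":0.5},{"offset":[0,0,0],"delta_rot":[0,0,0],"jaw":0.5},{"offset":[0,0,0],"delta_rot":[0,0,0],"jaw":0.5},{"offset":[0,0,0],"delta_rot":[0,0,0],"jaw":0.5}]'

```text
time: 7.88
position: [0.535, 0.0725, 0.0715]
tool_rot: [0.998, -0.058, -0.0, 0.0]
ft_force: [-0.7, -0.2, -1.1]
grip_width: 0.0241
```

```bash
python3 - <<'E'
from h import *
rep([0,0,0]); o=get_obs(); print(o["q"].round(4),o["joint_velocities"].round(3)); camera("side"); rep([0,0,0])
E
```

```text
t 7.88 cmd [0.535  0.0722 0.072 ] meas [0.535  0.0725 0.0715] F [-0.7  -0.24 -1.06] w 0.0241
yaw -6.61 tilt tz [-1.e-04 -0.e+00 -1.e+00]
loc cmd [-48.3  95.3] meas [-48.3  95.7] Fjig -0.67 -0.32
[-0.0723  0.6424  1.7694 -0.      0.73    0.0431] [-0.002  0.001 -0.001 -0.002  0.001  0.001]
t 7.93 cmd [0.535  0.0722 0.072 ] meas [0.535  0.0725 0.0715] F [-0.15 -0.52 -1.21] w 0.0237
yaw -6.62 tilt tz [-1.e-04  0.e+00 -1.e+00]
loc cmd [-48.3  95.3] meas [-48.3  95.7] Fjig -0.09 -0.53
```

Emit:
drive_tool --plan '[{"offset":[0.1,0,0],"delta_rot":[0,0,0],"jaw":0.5},{"offset":[0.3,0,0],"delta_rot":[0,0,0],"jaw":0.5},{"offset":[0.5,0,0],"delta_rot":[0,0,0],"jaw":0.5},{"offset":[0.7,0,0],"delta_rot":[0,0,0],"jaw":0.5},{"offset":[0.9,0,0],"delta_rot":[0,0,0],"jaw":0.5},{"offset":[1.1,0,0],"delta_rot":[0,0,0],"jaw":0.5},{"offset":[1.2,0,0],"delta_rot":[0,0,0],"jaw":0.5},{"offset":[1.2,0,0],"delta_rot":[0,0,0],"jaw":0.5}]'

```text
time: 8.6
position: [0.5475, 0.071, 0.0716]
tool_rot: [0.998, -0.058, 0.0, 0.0]
ft_force: [-0.4, 0.1, -1.3]
grip_width: 0.0238
```

```bash
python3 - <<'E'
from h import *
rep([1.2,0,0])
E
```

```text
t 8.6 cmd [0.5469 0.0708 0.072 ] meas [0.5475 0.071  0.0716] F [-0.43  0.13 -1.31] w 0.0238
yaw -6.62 tilt tz [ 5.e-04 -1.e-04 -1.e+00]
loc cmd [-36.3  95.3] meas [-35.7  95.6] Fjig -0.44 0.08
```

Not yet in contact. Now to x ≈ -29 (about 4 mm of push expected), slowly.

Emit:
drive_tool --plan '[{"offset":[0.1,0,0],"delta_rot":[0,0,0],"jaw":0.5},{"offset":[0.2,0,0],"delta_rot":[0,0,0],"jaw":0.5},{"offset":[0.3,0,0],"delta_rot":[0,0,0],"jaw":0.5},{"offset":[0.4,0,0],"delta_rot":[0,0,0],"jaw":0.5},{"offset":[0.5,0,0],"delta_rot":[0,0,0],"jaw":0.5},{"offset":[0.6,0,0],"delta_rot":[0,0,0],"jaw":0.5},{"offset":[0.7,0,0],"delta_rot":[0,0,0],"jaw":0.5},{"offset":[0.7,0,0],"delta_rot":[0,0,0],"jaw":0.5}]'

```text
time: 9.27
position: [0.5531, 0.0704, 0.0713]
tool_rot: [0.998, -0.058, -0.001, -0.0]
ft_force: [-2.3, 1.4, -0.3]
grip_width: 0.0235
```

```bash
python3 - <<'E'
from h import *
rep([.7,0,0]); im=camera("wrist"); cv2.imwrite("pics/w7.png",im[150:350,220:540,::-1]); rep([0,0,0])
E
```

```text
t 9.27 cmd [0.5539 0.07   0.072 ] meas [0.5531 0.0704 0.0713] F [-2.33  1.38 -0.26] w 0.0235
yaw -6.62 tilt tz [-2.1e-03  3.0e-04 -1.0e+00]
loc cmd [-29.3  95.3] meas [-30.1  95.7] Fjig -2.47 1.11
t 9.32 cmd [0.5539 0.07   0.072 ] meas [0.5531 0.0705 0.0713] F [-2.71  0.9  -0.09] w 0.0236
yaw -6.62 tilt tz [-2.e-03  3.e-04 -1.e+00]
loc cmd [-29.3  95.3] meas [-30.1  95.7] Fjig -2.79 0.58
```

View pics/w7.png

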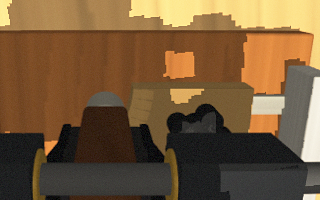

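```bash
cat >> h.py <<'E'
def nxt(dy=3.0,depth=8.5,ramp=1):
    p,r=getcmd(); l=loc(p); m=r.as_matrix()[:2,:2]
    d0=l[0]-xs(-l[1]/1000)*1000
    for k in range(1,9):
        y=l[1]-dy*k; x=xs(-y/1000)*1000+d0+(depth-d0)*min(1,k/8*ramp)
        w=world(J,[(x/1000,y/1000,0)])[0][:2]; o=m.T@(w-p[:2])*100; print(k,o.round(3),"loc",round(float(x),1),round(float(y),1))
E
python3 -c "
from h import *
nxt()"
```

```text
1 [-0.11  0.3 ] loc -30.4 92.3
2 [-0.219  0.6  ] loc -31.5 89.3
3 [-0.326  0.9  ] loc -32.5 86.3
4 [-0.429  1.2  ] loc -33.6 83.3
5 [-0.53  1.5 ] loc -34.6 80.3
6 [-0.626  1.8  ] loc -35.5 77.3
7 [-0.717  2.1  ] loc -36.5 74.3
8 [-0.802  2.4  ] loc -37.3 71.3
```

Emit:
drive_tool --plan '[{"offset":[-0.1,0.3,0],"delta_rot":[0,0,0],"jaw":0.5},{"offset":[-0.2,0.6,0],"delta_rot":[0,0,0],"jaw":0.5},{"offset":[-0.3,0.9,0],"delta_rot":[0,0,0],"jaw":0.5},{"offset":[-0.4,1.2,0],"delta_rot":[0,0,0],"jaw":0.5},{"offset":[-0.5,1.5,0],"delta_rot":[0,0,0],"jaw":0.5},{"offset":[-0.6,1.8,0],"delta_rot":[0,0,0],"jaw":0.5},{"offset":[-0.7,2.1,0],"delta_rot":[0,0,0],"jaw":0.5},{"offset":[-0.8,2.4,0],"delta_rot":[0,0,0],"jaw":0.5}]'

```text
time: 9.98
position: [0.5419, 0.0488, 0.0712]
tool_rot: [0.998, -0.058, -0.001, -0.001]
ft_force: [-3.3, 5.7, -0.9]
grip_width: 0.0237
```

```bash
python3 - <<'E'
from h import *
rep([-.8,2.4,0]); nxt()
E
```

```text
t 9.98 cmd [0.5431 0.0471 0.072 ] meas [0.5419 0.0488 0.0712] F [-3.28  5.74 -0.91] w 0.0237
yaw -6.69 tilt tz [-0.0025  0.0029 -1.    ]
loc cmd [-37.3  71.3] meas [-38.7  72.9] Fjig -3.93 5.32
1 [-0.141  0.3  ] loc -38.7 68.3
2 [-0.275  0.6  ] loc -40.0 65.3
3 [-0.401  0.9  ] loc -41.3 62.3
4 [-0.518  1.2  ] loc -42.5 59.3
5 [-0.626  1.5  ] loc -43.6 56.3
6 [-0.724  1.8  ] loc -44.5 53.3
7 [-0.81  2.1 ] loc -45.4 50.3
8 [-0.885  2.401] loc -46.2 47.3
```

Emit:
drive_tool --plan '[{"offset":[-0.15,0.3,0],"delta_rot":[0,0,0],"jaw":0.5},{"offset":[-0.28,0.6,0],"delta_rot":[0,0,0],"jaw":0.5},{"offset":[-0.4,0.9,0],"delta_rot":[0,0,0],"jaw":0.5},{"offset":[-0.52,1.2,0],"delta_rot":[0,0,0],"jaw":0.5},{"offset":[-0.63,1.5,0],"delta_rot":[0,0,0],"jaw":0.5},{"offset":[-0.72,1.8,0],"delta_rot":[0,0,0],"jaw":0.5},{"offset":[-0.8,2.1,0],"delta_rot":[0,0,0],"jaw":0.5},{"offset":[-0.9,2.4,0],"delta_rot":[0,0,0],"jaw":0.5}]'

```text
time: 10.65
position: [0.5299, 0.0254, 0.0711]
tool_rot: [0.998, -0.058, -0.002, -0.001]
ft_force: [-1.4, 4.1, -2.1]
grip_width: 0.0232
```

```bash
python3 - <<'E'
from h import *
rep([-.9,2.4,0]); nxt()
cv2.imwrite("pics/s8c.png",cv2.resize(camera("side")[180:340,250:380,::-1],None,fx=4,fy=4,interpolation=cv2.INTER_CUBIC))
rep([0,0,0])
E
```

```text
t 10.65 cmd [0.5314 0.0243 0.072 ] meas [0.5299 0.0254 0.0711] F [-1.39  4.06 -2.1 ] w 0.0232
yaw -6.66 tilt tz [-0.0032  0.0019 -1.    ]
loc cmd [-46.3  47.3] meas [-48.   48.3] Fjig -1.85 3.87
1 [-0.061  0.3  ] loc -46.9 44.3
2 [-0.109  0.6  ] loc -47.4 41.3
3 [-0.143  0.9  ] loc -47.7 38.3
4 [-0.164  1.2  ] loc -47.9 35.3
5 [-0.17  1.5 ] loc -48.0 32.3
6 [-0.16  1.8 ] loc -47.9 29.3
7 [-0.136  2.1  ] loc -47.7 26.3
8 [-0.094  2.4  ] loc -47.3 23.3
t 10.7 cmd [0.5314 0.0243 0.072 ] meas [0.5297 0.0249 0.0711] F [-3.56  2.9  -1.59] w 0.0237
yaw -6.65 tilt tz [-0.0035  0.0013 -1.    ]
loc cmd [-46.3  47.3] meas [-48.1  47.7] Fjig -3.87 2.47
```

View pics/s8c.png

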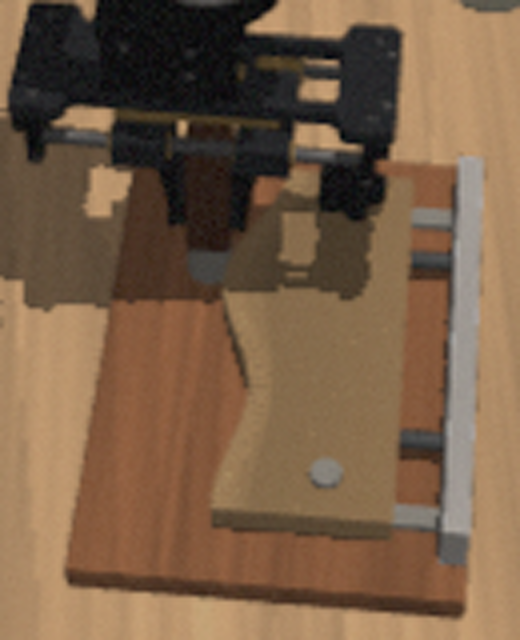

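The bolt head has shifted about 2.7 px, which is about 6 mm and agrees with geometry and force. Continuing.

Emit:
drive_tool --plan '[{"offset":[-0.05,0.3,0],"delta_rot":[0,0,0],"jaw":0.5},{"offset":[-0.1,0.6,0],"delta_rot":[0,0,0],"jaw":0.5},{"offset":[-0.13,0.9,0],"delta_rot":[0,0,0],"jaw":0.5},{"offset":[-0.14,1.2,0],"delta_rot":[0,0,0],"jaw":0.5},{"offset":[-0.14,1.5,0],"delta_rot":[0,0,0],"jaw":0.5},{"offset":[-0.12,1.8,0],"delta_rot":[0,0,0],"jaw":0.5},{"offset":[-0.08,2.1,0],"delta_rot":[0,0,0],"jaw":0.5},{"offset":[-0.04,2.4,0],"delta_rot":[0,0,0],"jaw":0.5}]'

```text
time: 11.37
position: [0.5279, 0.0004, 0.0714]
tool_rot: [0.998, -0.058, -0.001, 0.0]
ft_force: [-4.0, 2.2, -1.5]
grip_width: 0.0236
```

```bash
python3 - <<'E'
from h import *
rep([-.04,2.4,0]); nxt(depth=9)
E
```

```text
t 11.37 cmd [5.282e-01 5.000e-04 7.200e-02] meas [5.279e-01 4.000e-04 7.140e-02] F [-3.95  2.16 -1.48] w 0.0236
yaw -6.62 tilt tz [-0.001  0.    -1.   ]
loc cmd [-46.7  23.3] meas [-47.   23.3] Fjig -4.18 1.68
1 [0.054 0.3  ] loc -46.2 20.3
2 [0.123 0.6  ] loc -45.5 17.3
3 [0.204 0.9  ] loc -44.7 14.3
4 [0.296 1.2  ] loc -43.8 11.3
5 [0.397 1.5  ] loc -42.8 8.3
6 [0.506 1.8  ] loc -41.7 5.3
7 [0.621 2.1  ] loc -40.5 2.3
8 [0.74 2.4 ] loc -39.3 -0.7
```

Emit:
drive_tool --plan '[{"offset":[0.05,0.3,0],"delta_rot":[0,0,0],"jaw":0.5},{"offset":[0.12,0.6,0],"delta_rot":[0,0,0],"jaw":0.5},{"offset":[0.2,0.9,0],"delta_rot":[0,0,0],"jaw":0.5},{"offset":[0.3,1.2,0],"delta_rot":[0,0,0],"jaw":0.5},{"offset":[0.4,1.5,0],"delta_rot":[0,0,0],"jaw":0.5},{"offset":[0.5,1.8,0],"delta_rot":[0,0,0],"jaw":0.5},{"offset":[0.6,2.1,0],"delta_rot":[0,0,0],"jaw":0.5},{"offset":[0.7,2.4,0],"delta_rot":[0,0,0],"jaw":0.5}]'

```text
time: 12.03
position: [0.5328, -0.0244, 0.0716]
tool_rot: [0.998, -0.058, 0.0, 0.0]
ft_force: [-3.6, 1.0, -2.2]
grip_width: 0.0237
```

```bash
python3 - <<'E'
from h import *
rep([.7,2.4,0]); nxt(depth=8.5)
E
```

```text
t 12.03 cmd [ 0.5324 -0.0242  0.072 ] meas [ 0.5328 -0.0244  0.0716] F [-3.56  1.05 -2.22] w 0.0237
yaw -6.62 tilt tz [ 4.e-04 -3.e-04 -1.e+00]
loc cmd [-39.7  -0.7] meas [-39.3  -0.9] Fjig -3.66 0.63
1 [0.122 0.3  ] loc -38.5 -3.7
2 [0.244 0.6  ] loc -37.3 -6.7
3 [0.366 0.9  ] loc -36.1 -9.7
4 [0.486 1.2  ] loc -34.9 -12.7
5 [0.602 1.5  ] loc -33.7 -15.7
6 [0.712 1.8  ] loc -32.6 -18.7
7 [0.815 2.1  ] loc -31.6 -21.7
8 [0.908 2.399] loc -30.7 -24.7
```

Emit:
drive_tool --plan '[{"offset":[0.12,0.3,0],"delta_rot":[0,0,0],"jaw":0.5},{"offset":[0.24,0.6,0],"delta_rot":[0,0,0],"jaw":0.5},{"offset":[0.36,0.9,0],"delta_rot":[0,0,0],"jaw":0.5},{"offset":[0.48,1.2,0],"delta_rot":[0,0,0],"jaw":0.5},{"offset":[0.6,1.5,0],"delta_rot":[0,0,0],"jaw":0.5},{"offset":[0.7,1.8,0],"delta_rot":[0,0,0],"jaw":0.5},{"offset":[0.8,2.1,0],"delta_rot":[0,0,0],"jaw":0.5},{"offset":[0.9,2.4,0],"delta_rot":[0,0,0],"jaw":0.5}]'

```text
time: 12.7
position: [0.5389, -0.0491, 0.0716]
tool_rot: [0.998, -0.058, 0.0, 0.0]
ft_force: [-3.5, 0.3, -0.8]
grip_width: 0.0236
```

```bash
python3 - <<'E'
from h import *
rep([.9,2.4,0]); nxt(depth=8.5)
E
```

```text
t 12.7 cmd [ 0.5385 -0.049   0.072 ] meas [ 0.5389 -0.0491  0.0716] F [-3.49  0.34 -0.8 ] w 0.0236
yaw -6.63 tilt tz [ 2.e-04 -0.e+00 -1.e+00]
loc cmd [-30.7 -24.7] meas [-30.4 -24.7] Fjig -3.5 -0.06
1 [0.086 0.3  ] loc -29.9 -27.7
2 [0.16 0.6 ] loc -29.2 -30.7
3 [0.222 0.9  ] loc -28.5 -33.7
4 [0.27 1.2 ] loc -28.1 -36.7
5 [0.305 1.5  ] loc -27.7 -39.7
6 [0.324 1.8  ] loc -27.5 -42.7
7 [0.326 2.1  ] loc -27.5 -45.7
8 [0.312 2.4  ] loc -27.6 -48.7
```

Emit:
drive_tool --plan '[{"offset":[0.08,0.3,0],"delta_rot":[0,0,0],"jaw":0.5},{"offset":[0.16,0.6,0],"delta_rot":[0,0,0],"jaw":0.5},{"offset":[0.22,0.9,0],"delta_rot":[0,0,0],"jaw":0.5},{"offset":[0.27,1.2,0],"delta_rot":[0,0,0],"jaw":0.5},{"offset":[0.3,1.5,0],"delta_rot":[0,0,0],"jaw":0.5},{"offset":[0.32,1.8,0],"delta_rot":[0,0,0],"jaw":0.5},{"offset":[0.32,2.1,0],"delta_rot":[0,0,0],"jaw":0.5},{"offset":[0.3,2.4,0],"delta_rot":[0,0,0],"jaw":0.5}]'

```text
time: 13.37
position: [0.5389, -0.0731, 0.0715]
tool_rot: [0.998, -0.058, -0.0, -0.0]
ft_force: [-3.2, 3.0, -1.4]
grip_width: 0.0236
```

```bash
python3 - <<'E'
from h import *
rep([.3,2.4,0]); nxt(depth=8.5)
E
```

```text
t 13.37 cmd [ 0.5387 -0.0732  0.072 ] meas [ 0.5389 -0.0731  0.0715] F [-3.21  2.95 -1.4 ] w 0.0236
yaw -6.63 tilt tz [-0.e+00  4.e-04 -1.e+00]
loc cmd [-27.8 -48.7] meas [-27.6 -48.5] Fjig -3.53 2.56
1 [-0.03  0.3 ] loc -28.1 -51.7
2 [-0.074  0.6  ] loc -28.5 -54.7
3 [-0.129  0.9  ] loc -29.1 -57.7
4 [-0.195  1.2  ] loc -29.7 -60.7
5 [-0.269  1.5  ] loc -30.5 -63.7
6 [-0.35  1.8 ] loc -31.3 -66.7
7 [-0.434  2.1  ] loc -32.1 -69.7
8 [-0.522  2.4  ] loc -33.0 -72.7
```

Emit:
drive_tool --plan '[{"offset":[-0.03,0.3,0],"delta_rot":[0,0,0],"jaw":0.5},{"offset":[-0.07,0.6,0],"delta_rot":[0,0,0],"jaw":0.5},{"offset":[-0.13,0.9,0],"delta_rot":[0,0,0],"jaw":0.5},{"offset":[-0.2,1.2,0],"delta_rot":[0,0,0],"jaw":0.5},{"offset":[-0.27,1.5,0],"delta_rot":[0,0,0],"jaw":0.5},{"offset":[-0.35,1.8,0],"delta_rot":[0,0,0],"jaw":0.5},{"offset":[-0.43,2.1,0],"delta_rot":[0,0,0],"jaw":0.5},{"offset":[-0.52,2.4,0],"delta_rot":[0,0,0],"jaw":0.5}]'

```text
time: 14.03
position: [0.5307, -0.0963, 0.0715]
tool_rot: [0.998, -0.058, -0.0, -0.0]
ft_force: [-2.2, 4.5, -1.5]
grip_width: 0.0237
```

```bash
python3 - <<'E'
from h import *
rep([-.52,2.4,0]); nxt(depth=8.5)
E
```

```text
t 14.03 cmd [ 0.5307 -0.0965  0.072 ] meas [ 0.5307 -0.0963  0.0715] F [-2.16  4.47 -1.54] w 0.0237
yaw -6.63 tilt tz [-3.e-04  4.e-04 -1.e+00]
loc cmd [-33.  -72.7] meas [-33.  -72.5] Fjig -2.67 4.19
1 [-0.089  0.3  ] loc -33.9 -75.7
2 [-0.177  0.6  ] loc -34.8 -78.7
3 [-0.262  0.9  ] loc -35.6 -81.7
4 [-0.342  1.2  ] loc -36.4 -84.7
5 [-0.415  1.5  ] loc -37.1 -87.7
6 [-0.478  1.8  ] loc -37.8 -90.7
7 [-0.531  2.1  ] loc -38.3 -93.7
8 [-0.571  2.4  ] loc -38.7 -96.7
```

Emit:
drive_tool --plan '[{"offset":[-0.08,0.3,0],"delta_rot":[0,0,0],"jaw":0.5},{"offset":[-0.16,0.6,0],"delta_rot":[0,0,0],"jaw":0.5},{"offset":[-0.24,0.9,0],"delta_rot":[0,0,0],"jaw":0.5},{"offset":[-0.32,1.2,0],"delta_rot":[0,0,0],"jaw":0.5},{"offset":[-0.4,1.5,0],"delta_rot":[0,0,0],"jaw":0.5},{"offset":[-0.46,1.8,0],"delta_rot":[0,0,0],"jaw":0.5},{"offset":[-0.5,2.1,0],"delta_rot":[0,0,0],"jaw":0.5},{"offset":[-0.52,2.3,0],"delta_rot":[0,0,0],"jaw":0.5}]'

```text
time: 14.7
position: [0.5225, -0.1186, 0.0714]
tool_rot: [0.998, -0.058, -0.001, -0.0]
ft_force: [-3.2, 3.3, -1.3]
grip_width: 0.0236
```

```bash
python3 - <<'E'
from h import *
rep([-.52,2.3,0])
cv2.imwrite("pics/s9c.png",cv2.resize(camera("side")[180:340,250:380,::-1],None,fx=4,fy=4,interpolation=cv2.INTER_CUBIC))
rep([0,0,0])
E
```

```text
t 14.7 cmd [ 0.5229 -0.1187  0.072 ] meas [ 0.5225 -0.1186  0.0714] F [-3.16  3.29 -1.34] w 0.0236
yaw -6.63 tilt tz [-1.3e-03  5.0e-04 -1.0e+00]
loc cmd [-38.2 -95.7] meas [-38.6 -95.6] Fjig -3.52 2.9
t 14.75 cmd [ 0.5229 -0.1187  0.072 ] meas [ 0.5225 -0.119   0.0714] F [-4.    3.59 -0.66] w 0.0236
yaw -6.63 tilt tz [-1.3e-03  1.0e-04 -1.0e+00]
loc cmd [-38.2 -95.7] meas [-38.6 -96. ] Fjig -4.39 3.11
```

View pics/s9c.png

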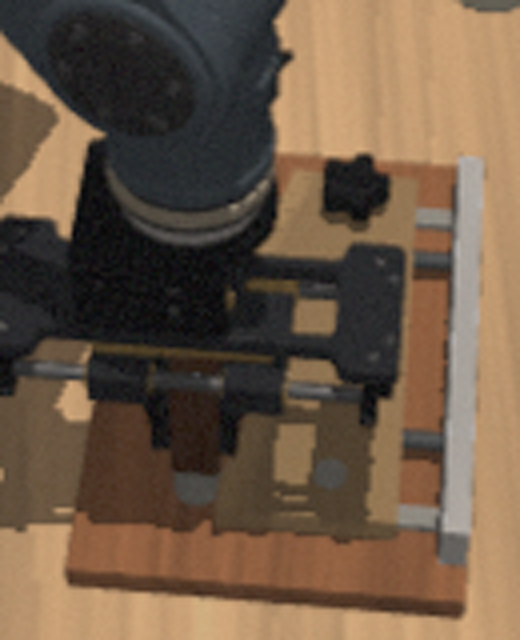

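Emit:
drive_tool --plan '[{"offset":[0,0.1,0],"delta_rot":[0,0,0],"jaw":0.5},{"offset":[0,0.2,0],"delta_rot":[0,0,0],"jaw":0.5},{"offset":[0,0.2,0],"delta_rot":[0,0,0],"jaw":0.5},{"offset":[-0.4,0.3,0],"delta_rot":[0,0,0],"jaw":0.5},{"offset":[-1,0.4,0],"delta_rot":[0,0,0],"jaw":0.5},{"offset":[-1.8,0.4,0],"delta_rot":[0,0,0],"jaw":0.5},{"offset":[-2.6,0.4,0],"delta_rot":[0,0,0],"jaw":0.5},{"offset":[-3.2,0.4,-0.5],"delta_rot":[0,0,0],"jaw":0.5}]'

```text
time: 15.42
position: [0.4905, -0.1193, 0.0765]
tool_rot: [0.998, -0.058, 0.0, 0.0]
ft_force: [-0.0, 0.1, -1.3]
grip_width: 0.0234
```

```bash
python3 - <<'E'
from h import *
rep([-3.2,.4,-.5]); print(np.array(to([.5102,.3334,.16],-4.83)))
for q in ([392,327],[424,302],[458,329],[425,355]): print(ray(cam("scene"),q,.02).round(4))
E
```

```text
t 15.42 cmd [ 0.4906 -0.1189  0.077 ] meas [ 0.4905 -0.1193  0.0765] F [-0.05  0.06 -1.31] w 0.0234
yaw -6.64 tilt tz [ 8.e-04 -9.e-04 -1.e+00]
loc cmd [-70.2 -99.6] meas [ -70.3 -100. ] Fjig -0.05 0.05
offset cm [ -3.32 -45.16  -8.3 ] rot [ 0.    0.   -1.85]
[[ -3.32059459 -45.15502562  -8.3       ]
 [  0.           0.          -1.85134607]]
[0.5716 0.2909 0.02  ]
[0.4642 0.2942 0.02  ]
[0.4654 0.3931 0.02  ]
[0.5713 0.3861 0.02  ]
```

Emit:
drive_tool --plan '[{"offset":[0,0,-2],"delta_rot":[0,0,0],"jaw":0.5},{"offset":[0,0,-5],"delta_rot":[0,0,0],"jaw":0.5},{"offset":[-0.1,-1,-8],"delta_rot":[0,0,0],"jaw":0.5},{"offset":[-0.3,-4,-8.5],"delta_rot":[0,0,0],"jaw":0.5},{"offset":[-0.6,-7.5,-8.5],"delta_rot":[0,0,0],"jaw":0.5},{"offset":[-0.9,-11,-8.5],"delta_rot":[0,0,0],"jaw":0.5},{"offset":[-1.2,-14.5,-8.5],"delta_rot":[0,0,0],"jaw":0.5},{"offset":[-1.5,-18,-8.5],"delta_rot":[0,0,0],"jaw":0.5}]'

```text
time: 16.08
position: [0.4972, 0.0628, 0.1625]
tool_rot: [0.998, -0.058, 0.002, 0.0]
ft_force: [0.4, 0.5, 0.3]
grip_width: 0.0237
```

Emit:
drive_tool --plan '[{"offset":[-0.3,-3.5,0],"delta_rot":[0,0,0],"jaw":0.5},{"offset":[-0.6,-7,0],"delta_rot":[0,0,0],"jaw":0.5},{"offset":[-0.9,-10.5,0],"delta_rot":[0,0,0],"jaw":0.5},{"offset":[-1.2,-13.5,0],"delta_rot":[0,0,0],"jaw":0.5},{"offset":[-1.4,-15.5,0],"delta_rot":[0,0,0],"jaw":0.5},{"offset":[-1.5,-17,0],"delta_rot":[0,0,0],"jaw":0.5},{"offset":[-1.5,-17.5,0],"delta_rot":[0,0,0],"jaw":0.5},{"offset":[-1.5,-17.5,0],"delta_rot":[0,0,0],"jaw":0.5}]'

```text
time: 16.75
position: [0.5025, 0.2382, 0.162]
tool_rot: [0.998, -0.057, 0.001, -0.0]
ft_force: [-1.0, -0.6, -1.7]
grip_width: 0.0235
```

```bash
python3 - <<'E'
from h import *
done([-1.5,-18,-8.5]);done([-1.5,-17.5,0]); camera("side")
o=get_obs(); im=camera("wrist")[:,:,::-1]; cv2.imwrite("pics/w10.png",im)
json.dump({k:np.array(v).tolist() for k,v in o.items()},open("o10.json","w")); done([0,0,0])
E
```

```text
t 16.75 cmd [0.4967 0.0616 0.162 ] meas [0.5025 0.2382 0.162 ] F [-0.95 -0.6  -1.71] w 0.0235
yaw -6.51 tilt tz [ 2.1e-03  2.0e-04 -1.0e+00]
t 16.75 cmd [0.5022 0.2371 0.162 ] meas [0.5025 0.2382 0.162 ] F [-0.95 -0.6  -1.71] w 0.0235
yaw -6.51 tilt tz [ 2.1e-03  2.0e-04 -1.0e+00]
t 16.85 cmd [0.5022 0.2371 0.162 ] meas [0.5022 0.2365 0.1618] F [ 1.1   0.39 -1.41] w 0.0237
yaw -6.63 tilt tz [ 6.e-04 -5.e-04 -1.e+00]
```

View pics/w10.png

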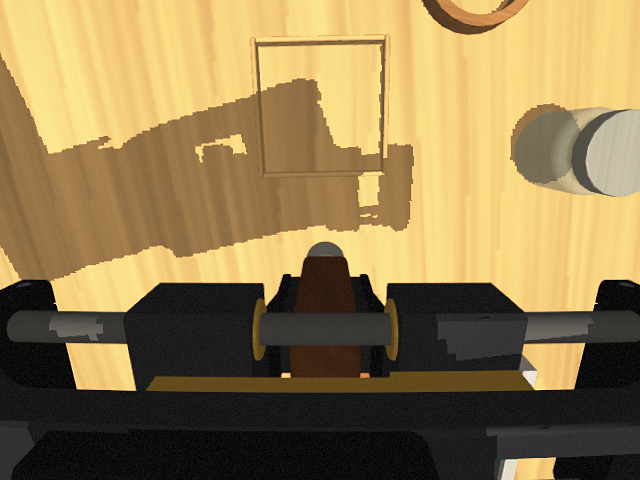

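The tray's rim corners in the wrist view are about (251,38), (390,36), (386,172) and (264,176). The stylus is still straight in the fingers.

```bash
python3 - <<'E'
from h import *
W=cam("wrist",json.load(open("o10.json")))
T=[[-.055,.055,.02],[.055,.055,.02],[.055,-.055,.02],[-.055,-.055,.02]]
px=[(251,38),(390,36),(386,174),(263,176)]
p,f=fit([(W,T,px)],[.51,.335,-.08]);print(p.round(4),f.round(1))
for q in px: print(ray(W,q,.02).round(4))
to([p[0],p[1],.162],-6.6)
E
```

```text
[ 0.5122  0.3359 -0.0968] [-0.5 -0.6  0.8 -1.5  1.4  1.7 -3.7  2.1]
[0.4631 0.3955 0.02  ]
[0.5716 0.3843 0.02  ]
[0.5605 0.2774 0.02  ]
[0.4556 0.2879 0.02  ]
offset cm [-0.15 -9.93  0.  ] rot [ 0.    0.   -0.08]
```

Emit:
drive_tool --plan '[{"offset":[0,-2,0],"delta_rot":[0,0,0],"jaw":0.5},{"offset":[-0.1,-5,0],"delta_rot":[0,0,0],"jaw":0.5},{"offset":[-0.2,-8,0],"delta_rot":[0,0,0],"jaw":0.5},{"offset":[-0.2,-9.5,1],"delta_rot":[0,0,0],"jaw":0.5},{"offset":[-0.2,-9.9,3],"delta_rot":[0,0,0],"jaw":0.5},{"offset":[-0.2,-9.9,5],"delta_rot":[0,0,0],"jaw":0.5},{"offset":[-0.2,-9.9,6.5],"delta_rot":[0,0,0],"jaw":0.5},{"offset":[-0.2,-9.9,7.5],"delta_rot":[0,0,0],"jaw":0.5}]'

```text
time: 17.52
position: [0.5104, 0.334, 0.084]
tool_rot: [0.998, -0.058, -0.002, 0.001]
ft_force: [-0.4, -0.3, -1.5]
grip_width: 0.0238
```

```bash
python3 - <<'E'
from h import *
done([-.2,-9.9,7.5])
cv2.imwrite("pics/s11.png",cv2.resize(camera("side")[90:220,230:360,::-1],None,fx=4.5,fy=4.5,interpolation=cv2.INTER_CUBIC)); done([0,0,0])
E
```

```text
t 17.52 cmd [0.5117 0.3357 0.087 ] meas [0.5104 0.334  0.084 ] F [-0.43 -0.33 -1.54] w 0.0238
yaw -6.66 tilt tz [-0.0036 -0.0022 -1.    ]
t 17.57 cmd [0.5117 0.3357 0.087 ] meas [0.5097 0.3337 0.0828] F [-0.61 -0.4  -2.65] w 0.0236
yaw -6.69 tilt tz [-0.0058 -0.003  -1.    ]
```

View pics/s11.png

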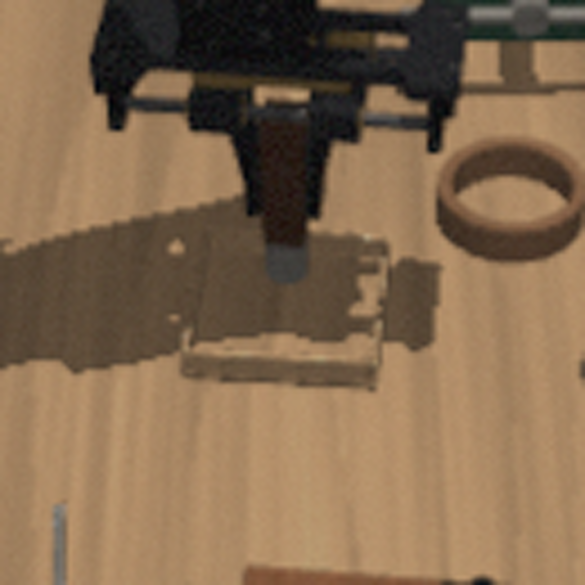

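Emit:
drive_tool --plan '[{"offset":[0,0,0.3],"delta_rot":[0,0,0],"jaw":0.5},{"offset":[0,0,0.8],"delta_rot":[0,0,0],"jaw":0.5},{"offset":[0,0,1.4],"delta_rot":[0,0,0],"jaw":0.5},{"offset":[0,0,2],"delta_rot":[0,0,0],"jaw":0.5},{"offset":[0,0,2.5],"delta_rot":[0,0,0],"jaw":0.5},{"offset":[0,0,2.9],"delta_rot":[0,0,0],"jaw":0.5},{"offset":[0,0,3.1],"delta_rot":[0,0,0],"jaw":0.5},{"offset":[0,0,3.2],"delta_rot":[0,0,0],"jaw":0.5}]'

```text
time: 18.23
position: [0.5113, 0.3359, 0.0541]
tool_rot: [0.998, -0.058, -0.0, 0.0]
ft_force: [1.3, -0.2, -1.5]
grip_width: 0.0236
```

```bash
python3 - <<'E'
from h import *
done([0,0,3.2])
E
```

```text
t 18.23 cmd [0.5117 0.3357 0.055 ] meas [0.5113 0.3359 0.0541] F [ 1.3  -0.24 -1.46] w 0.0236
yaw -6.62 tilt tz [-5.e-04 -2.e-04 -1.e+00]
```

Emit:
drive_tool --plan '[{"offset":[0,0,0.05],"delta_rot":[0,0,0],"jaw":0.5},{"offset":[0,0,0.1],"delta_rot":[0,0,0],"jaw":0.5},{"offset":[0,0,0.15],"delta_rot":[0,0,0],"jaw":0.5},{"offset":[0,0,0.2],"delta_rot":[0,0,0],"jaw":0.5},{"offset":[0,0,0.25],"delta_rot":[0,0,0],"jaw":0.5},{"offset":[0,0,0.3],"delta_rot":[0,0,0],"jaw":0.5},{"offset":[0,0,0.35],"delta_rot":[0,0,0],"jaw":0.5},{"offset":[0,0,0.4],"delta_rot":[0,0,0],"jaw":0.5}]'

```text
time: 18.9
position: [0.5116, 0.336, 0.0517]
tool_rot: [0.998, -0.058, 0.0, -0.0]
ft_force: [-2.5, -1.5, 10.0]
grip_width: 0.0237
```

```bash
python3 - <<'E'
from h import *
done([0,0,.4]); cv2.imwrite("pics/s12.png",cv2.resize(camera("side")[90:220,230:360,::-1],None,fx=4.5,fy=4.5,interpolation=cv2.INTER_CUBIC)); done([0,0,0])
E
```

```text
t 18.9 cmd [0.5117 0.3357 0.051 ] meas [0.5116 0.336  0.0517] F [-2.5  -1.51  9.96] w 0.0237
yaw -6.62 tilt tz [ 3.e-04  1.e-04 -1.e+00]
t 18.95 cmd [0.5117 0.3357 0.051 ] meas [0.5116 0.3359 0.0517] F [-1.5 -1.1  5.8] w 0.0239
yaw -6.62 tilt tz [ 3.e-04  1.e-04 -1.e+00]
```

View pics/s12.png

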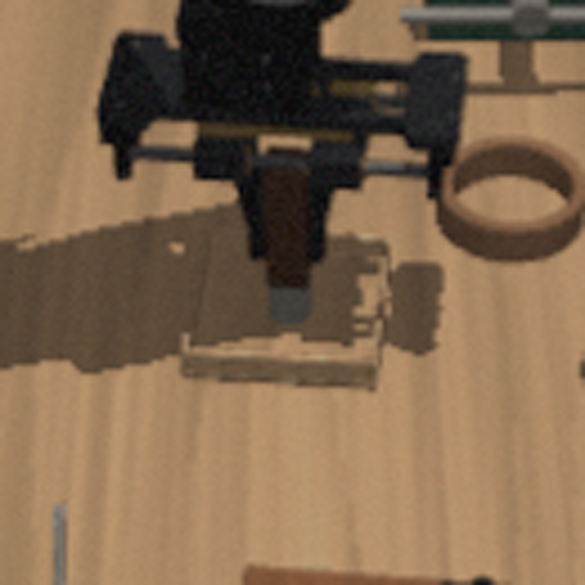

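The foot is on the floor with about 6 to 10 N. Releasing.

Emit:
drive_tool --plan '[{"offset":[0,0,0],"delta_rot":[0,0,0],"jaw":2.4},{"offset":[0,0,0],"delta_rot":[0,0,0],"jaw":2.6},{"offset":[0,0,0],"delta_rot":[0,0,0],"jaw":3},{"offset":[0,0,0],"delta_rot":[0,0,0],"jaw":3.5},{"offset":[0,0,0],"delta_rot":[0,0,0],"jaw":4},{"offset":[0,0,0],"delta_rot":[0,0,0],"jaw":4.5},{"offset":[0,0,0],"delta_rot":[0,0,0],"jaw":4.5},{"offset":[0,0,0],"delta_rot":[0,0,0],"jaw":4.5}]'

```text
time: 19.62
position: [0.5115, 0.3359, 0.0504]
tool_rot: [0.998, -0.058, -0.0, 0.0]
ft_force: [-0.3, -0.4, 0.1]
grip_width: 0.0437
```

```bash
python3 - <<'E'
from h import *
done([0,0,0]); im=camera("wrist")[:,:,::-1]; cv2.imwrite("pics/w13.png",im[200:400])
E
```

```text
t 19.62 cmd [0.5117 0.3357 0.051 ] meas [0.5115 0.3359 0.0504] F [-0.32 -0.42  0.14] w 0.0437
yaw -6.62 tilt tz [-2.e-04 -1.e-04 -1.e+00]
```

View pics/w13.png

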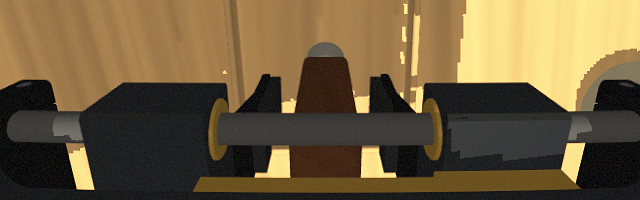

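The stylus stands free, with a gap on both sides. Lifting straight up, slowly at first.

Emit:
drive_tool --plan '[{"offset":[0,0,-0.5],"delta_rot":[0,0,0],"jaw":4.5},{"offset":[0,0,-1.5],"delta_rot":[0,0,0],"jaw":4.5},{"offset":[0,0,-3],"delta_rot":[0,0,0],"jaw":4.5},{"offset":[0,0,-5],"delta_rot":[0,0,0],"jaw":4.5},{"offset":[0,0,-7.5],"delta_rot":[0,0,0],"jaw":4.5},{"offset":[0,0,-10.5],"delta_rot":[0,0,0],"jaw":4.5},{"offset":[0,0,-14],"delta_rot":[0,0,0],"jaw":4.5},{"offset":[0,0,-16],"delta_rot":[0,0,0],"jaw":4.5}]'

```text
time: 20.33
position: [0.513, 0.3367, 0.2154]
tool_rot: [0.998, -0.058, 0.003, -0.001]
ft_force: [0.2, 0.9, 1.0]
grip_width: 0.045
```

Emit:
drive_tool --plan '[{"offset":[-2,0,-1],"delta_rot":[0,0,0],"jaw":4.5},{"offset":[-4,0,-2],"delta_rot":[0,0,0],"jaw":4.5},{"offset":[-5,0,-2],"delta_rot":[0,0,0],"jaw":4.5},{"offset":[-5,0,-2],"delta_rot":[0,0,0],"jaw":4.5},{"offset":[-5,0,-2],"delta_rot":[0,0,0],"jaw":4.5},{"offset":[-5,0,-2],"delta_rot":[0,0,0],"jaw":4.5},{"offset":[-5,0,-2],"delta_rot":[0,0,0],"jaw":4.5},{"offset":[-5,0,-2],"delta_rot":[0,0,0],"jaw":4.5}]'

```text
time: 21.0
position: [0.4626, 0.3414, 0.2298]
tool_rot: [0.998, -0.058, -0.0, 0.0]
ft_force: [-0.6, 0.0, -0.8]
grip_width: 0.0453
```

```bash
python3 - <<'E'
from h import *
done([0,0,-16]);done([-5,0,-2]); s=camera("side")[:,:,::-1]; cv2.imwrite("pics/s14.png",s); cv2.imwrite("pics/c14.png",camera("scene")[:,:,::-1])
E
```

```text
t 21.0 cmd [0.5117 0.3357 0.211 ] meas [0.4626 0.3414 0.2298] F [-0.62  0.03 -0.76] w 0.0453
yaw -6.66 tilt tz [-7.e-04 -5.e-04 -1.e+00]
t 21.0 cmd [0.462  0.3415 0.231 ] meas [0.4626 0.3414 0.2298] F [-0.62  0.03 -0.76] w 0.0453
yaw -6.66 tilt tz [-7.e-04 -5.e-04 -1.e+00]
```

View pics/s14.png

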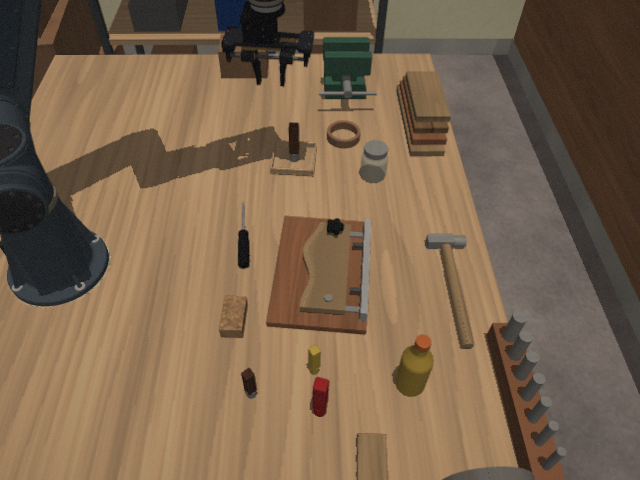

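View pics/c14.png

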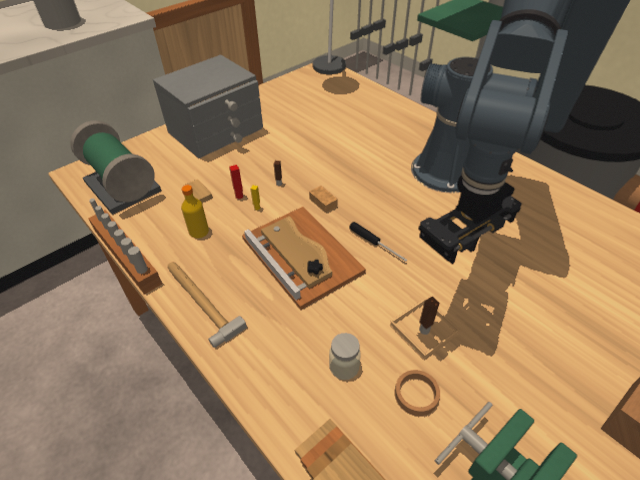

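The stylus stands upright in the tray (side view (294,140)). The carriage bolt is back at (328,298), and everything else is where it was.

```bash
python3 -c "
from rig import *
print(hand_in())"
```

```text
the job is handed in; nothing more can be done
None
```

I traced the whole wavy edge in one pass, stood the stylus upright in the tray and let go, and handed the job in at about 21 s. The hand-in reports no verdict, so the results below are from my own checks.

- **Pick:** I took the larger dark stylus, not the smaller dark one or the red and yellow ones. In a side picture after the lift, its foot was centred under the gripper.
- **Trace:** I pressed in at the star-knob end and ran to the flat-bolt end in 8 calls.
    - **Depth:** By arm position, the carriage was pushed back about 3 mm at the start and about 6 to 9 mm after that. The bolt's shift in a mid-pass picture agreed, at about 6 mm.
    - **Force:** The force along the jig's x was mostly 2.5 to 4.4 N. One reading dropped to 1.9 N mid-pass while the arm position still put the push at 6.5 mm. It read 3.9 N 0.05 s later, so I took it as noise.
- **Placing:** The foot met the tray floor with about 6 to 10 N before I released it. The last pictures show the stylus upright near the tray's middle, the carriage back at rest and nothing else visibly moved. The gripper was clear of everything.

The tray's centre differed by up to 8 mm between the cameras. I used the wrist view, which agreed with the side view to about 3 mm. The arm also overshot by about 5 mm once, before it touched the jig, so I traced slowly.

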